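# Gauge a bush on the stepped mandrel

### The job

Gauge the ring that lies in the tray bay nearest to the gauge: slide it slowly down over the stepped mandrel, pushing the drag follower ahead of it, until it bears firmly on the step that its bore will not pass; feel for that stop and do not force it. Then lift the ring off and lay it flat back in its own bay, so that the follower stays behind showing the reading. Leave the other two rings in their bays and the other things on the bench alone.

Things in the scene. Friction and masses are not known exactly. Their poses are not given: they have to be found in the camera images.
- mandrel: The ring gauge, fixed to the bench: grey base plate 90 mm (its x) by 150 mm (its y, from -45 to +105 mm) and 12 mm thick, with an upright steel stepped mandrel and, 65 mm to its +y side, a short guide post with a scale plate (up to 84 mm high). This origin is on the mandrel's axis at bench level; z up, +y towards the guide post.
- mandrel_tip (a point): Top of the mandrel, 130 mm above the bench, on its axis. Downward from it: a cone from 10 to 20 mm diameter over the first 8 mm, then 20 mm diameter down to 112 mm above the bench, 24 mm diameter from 110 to 99 mm, 28 mm from 97 to 86 mm, 32 mm from 84 to 73 mm, 36 mm below 71 mm; each step is a 45 degree cone 2 mm high, and a dark line is engraved 2 to 3 mm under each step. The mandrel is rigid and the force on it must stay gentle, under 30 N.
- collar_top (a point): Centre of the top face of the drag follower's collar: a dark steel collar (outside 47 mm, inside 36 mm, 5 mm thick) that surrounds the mandrel without touching it and is carried by a 12 mm wide arm on its +y side and a sleeve on the guide post. Nothing of the follower stands above this face. It slides only up and down, needs about 4 N to push, and stays where it is left. At the start it stands above all the steps.
- follower (a joint): Height of the drag follower: metres it has been pushed down; at 0 the collar's top face is 124 mm above the bench, and it goes down as the value grows, to 0.045 at most.
- bay0 (a point): Centre of the floor (5 mm above the bench) of the tray bay nearest to the gauge. The tray is a low wooden tray fixed to the bench, 90 mm (its x) by 264 mm (its y), 10 mm high to the rim, with three bays in a row along its y, each about 80 by 80 mm inside. x and y as the tray's; +y points along the row towards the gauge.
- bay1 (a point): Centre of the floor of the tray's middle bay, 86 mm from bay0.
- bay2 (a point): Centre of the floor of the tray's bay farthest from the gauge, 173 mm from bay0.
- ring_a_mid (a point): Centre (half-way up) of one of three brass rings (plain bushes) that look alike from outside: outside diameter 50 mm, 30 mm high, lying flat, hole upright, about 0.15 kg. Their bores are plain, between 22 and 31 mm and unmarked: each passes one or more steps of the mandrel with at least 1 mm to spare all round and stops at the next. Which ring lies in which bay varies.
- ring_b_mid (a point): Centre (half-way up) of another of the three rings, same outside.
- ring_c_mid (a point): Centre (half-way up) of another of the three rings, same outside.
- electric_tape: Roll of black tape lying flat, 62 mm across, 19 mm high; bystander.
- screw_tin: Round white tin, 69 mm across, 31 mm high; bystander.
- hex_key: Hex key lying flat, 33 x 89 x 5 mm; bystander.
- marker_black: Marker pen lying flat, 17 x 135 x 16 mm; bystander.
There are look-alikes about, which are no part of the job. What is shaped like the part that bears ring_a_mid but green or turquoise is not meant. Leave any purple look-alike of the part that bears ring_c_mid alone.

How it is judged (in metres and radians):
On the way:
1. the ring from the bay nearest the gauge is home and bears (over 2 N) on its step of the mandrel, with the follower pushed down to it (((horizontal distance between ring_a_mid and mandrel below 0.005 m and angle between ring_a_mid's own z axis and vertical below 0.1 rad and z of ring_a_mid in the frame of mandrel between 0.1233 and 0.1283 m and value of joint follower between 0.0107 and 0.0157 m and contact force between mandrel and anything else above 2 N) or (horizontal distance between ring_b_mid and mandrel below 0.005 m and angle between ring_b_mid's own z axis and vertical below 0.1 rad and z of ring_b_mid in the frame of mandrel between 0.1103 and 0.1153 m and value of joint follower between 0.0237 and 0.0287 m and contact force between mandrel and anything else above 2 N) or (horizontal distance between ring_c_mid and mandrel below 0.005 m and angle between ring_c_mid's own z axis and vertical below 0.1 rad and z of ring_c_mid in the frame of mandrel between 0.0973 and 0.1023 m and value of joint follower between 0.0367 and 0.0417 m and contact force between mandrel and anything else above 2 N))), for 0.1 s.
At the end, for the whole second after the job is handed in: The gauged ring lies flat in the bay nearest the gauge, released, and the follower stands within 2.5 mm of the height at which that ring stops on the mandrel; the other two rings are still in their bays (((horizontal distance between ring_a_mid and bay0 below 0.022 m and height (world z) of ring_a_mid below 0.024 m and angle between ring_a_mid's own z axis and vertical below 0.1 rad and value of joint follower between 0.0107 and 0.0157 m) or (horizontal distance between ring_b_mid and bay0 below 0.022 m and height (world z) of ring_b_mid below 0.024 m and angle between ring_b_mid's own z axis and vertical below 0.1 rad and value of joint follower between 0.0237 and 0.0287 m) or (horizontal distance between ring_c_mid and bay0 below 0.022 m and height (world z) of ring_c_mid below 0.024 m and angle between ring_c_mid's own z axis and vertical below 0.1 rad and value of joint follower between 0.0367 and 0.0417 m))); the robot touches nothing.
It fails at once if the mandrel is loaded with more than 30 N (contact force between mandrel and anything else above 30 N).
It fails at once if the middle bay is emptied (horizontal distance between each of ring_a_mid, ring_b_mid, ring_c_mid and bay1 above 0.03 m).
It fails at once if the farthest bay is emptied (horizontal distance between each of ring_a_mid, ring_b_mid, ring_c_mid and bay2 above 0.03 m).
It fails at once if a bystander is moved more than 30 mm (distance of any of electric_tape, screw_tin, hex_key, marker_black from where it was at the start of the episode above 0.03 m).
It also fails if it takes over 45 s, if anything falls off the work surface, if the arm or the gripper's body presses on something with over 40 N, if the wrist force passes 120 N, or if a joint passes its speed limit or range.

### The arm

A 6-joint arm with a two-finger parallel gripper is mounted at the origin on a cart in front of the work surface, level with it; the furniture and walls round the work are solid. World frame = base frame: x ahead of the robot, y to its left, z up, the work surface at z = 0. Lengths are in m, angles in degrees, forces in N, time in s.
With the tool pointing down it reaches from about 0.4 to 0.825 m from the base axis. Payload 7 kg.
Tool frame: the origin (TCP) lies at the very end of the fingers, on their centre line; the grasp point (between the pads) lies 19 mm behind it (ctrl.grip_depth is the z of the grasp point in the tool frame, in m); z points along the fingers, y is the direction in which the jaws open and shut (so a half turn about z gives the same grasp; the last joint's range is limited). The gripper opens to 88 mm and grips with 3 to 60 N. Pads are 19 mm wide; open, the fingers measure 130 mm over their backs; the gripper's body (78 mm by 193 mm) begins 47 mm behind the grasp point.
Start: joints at [-51.217, 20.546, 0.682, 0, -70.136, -16.507], TCP at [0.256, -0.625, 0.199] pointing down, gripper open.
Joint ranges: [-176.03, 176.03], [-82.01, 121.73], [-58.28, 71.71], [-173.87, 95.51], [-174.79, -0.11], [-173.66, 173.66]. Speed limits (degrees/s): [136.94, 136.94, 172.46, 180, 180, 180].

### API

Orientations are given as [roll, pitch, yaw] about the fixed x, y, z axes, in that order (R = Rz(yaw) Ry(pitch) Rx(roll)).
In Python, from plant import telemetry, snapshot, job, models, ctrl gives the robot as it stands.
- The arm moves only by the tool jog_arm, never from a script. Its argument "targets" is text: rows parted by semicolons, each of 7 numbers parted by spaces: the shift along the tool's x, y, z in m, then the turn, a rotation vector about the tool's x, y, z in degrees, then the gripper command: -1 is shut, 1 is fully open, values between are in proportion. A call has exactly 8 rows; each row is the pose to reach, as a shift and turn from the pose measured when the call began, along the tool's axes at that moment; what a row does not reach only later rows make up. A row lasts 1/8 s, in which the tool goes at most 62.5 mm and 10.7 degrees, less where a joint would pass 70% of its speed; a pose out of reach is approached as far as the arm can. A call with a gripper value outside its range is refused whole. The fingers move at their own pace and stop on an object; the grip force is fixed at half the most. Time passes only in rows, so rows that repeat a pose let the fingers close, or fill a call up. It gives the time, the measured TCP pose, the force and the opening at its end, in the units of the state.
- telemetry.get_obs(): the state, without advancing time (a new reading comes with each control period).
- snapshot(name): name is "scene" or "top"; returns a dict with "img" (384x512x3 uint8, red, green, blue), "range_z" (384x512 float32, m along the optical axis (not along the pixel's ray), 0 where there is no reading), "intrinsics" (3x3 intrinsics, pixels), "R" (3x3) and "t" (3): a world point X has camera coordinates R X + t. Camera axes: x right, y down, z forward; pixel columns grow to the right and rows downward; lengths in m; the calibration is good to about 2 mm. A picture is of the moment at which its call begins.
- job.close_job(): hands the job in, once; it reports no verdict.
Trained networks look in a picture, given as the dict that the camera call returned (one of the last four; its "shot" number tells which), for a name from the list of things; names that differ only in an ending like _2 or _b are one class to them, and where a whole thing is asked for, a point or a joint stands for the part that bears it (a point fixed in the world has none). Each returns a list of dicts, best first, with "conf" (0 to 1); they miss things now and then, are a little off and sometimes report something else, mostly with a low value. They report only what shows in the picture. A call takes as long as a camera call. They do not tell look-alikes from the thing itself.
- models.cut_out(name, picture): "region" (384x512 bool, what is visible of it) and "uv" ([column, row] in pixels, amid what is visible of it).
- models.spot_point(name, picture): "uv" ([column, row] in pixels: a listed point, or the origin of a listed thing).
The state is a dict: "clock": time; "joint_pos": joint angles; "qvel": joint speeds; "tau": joint torques, N m; "tool_pos": TCP position; "orientation": TCP orientation; "force": force on the tool from outside, world axes, zero at the start; "moment": the same for the moment, N m; "opening": finger opening in m.
Only numpy, scipy, OpenCV 4.12 (cv2) and the standard library are available. Lean on these libraries where they do the work, as an engineer would, in place of code of your own. Each camera call takes 0.05 s, during which the arm holds its last target.

## Working session

There is one attempt and no reset: what is moved stays moved. The work goes in short steps, Python scripts to look and compute and a tool call to move; the robot and the scene stay as the last step left them, time stands still between calls to the robot, and variables do not carry over. Pictures are saved under pics/ and viewed, and the job is handed in when it is done.

Besides the shell and the picture viewer there is one more tool, called after "Request:" by a JSON object that holds its "name" and its "arguments". jog_arm: Moves the arm, as the interface text tells. Its arguments: {"type":"object","properties":{"targets":{"type":"string"}},"required":["targets"]}

```bash
ls; mkdir -p pics; python3 - <<'E'
from plant import telemetry, snapshot, job, models, ctrl
import cv2,pickle
o=telemetry.get_obs()
for k,v in o.items(): print(k,v)
print(ctrl.grip_depth)
for n in("scene","top"):
    s=snapshot(n); cv2.imwrite(f"pics/{n}0.png",s["img"][:,:,::-1]); pickle.dump(s,open(f"{n}0.pkl","wb"))
    print(n,s["intrinsics"],s["R"],s["t"])
    for q in("mandrel","mandrel_tip","collar_top","bay0","bay1","bay2","ring_a_mid"):
        print(q,[(round(d["conf"],2),[round(float(x),1) for x in d["uv"]]) for d in models.spot_point(q,s)][:5])
E
```

```text
pics
clock 0.0
joint_pos [-5.12172650e+01  2.05923406e+01  6.34022255e-01 -2.24054199e-02
 -7.01357585e+01 -1.65054617e+01]
qvel [ 0.03994791 -0.01341459 -0.01407608  0.00988013 -0.10891047 -0.04246345]
tau [ 8.17793098e-04 -5.82723856e+01  2.93053257e+01  6.99770093e+00
  6.81267818e-03 -7.71120222e-05]
tool_pos [ 0.25564911 -0.62413052  0.19760721]
orientation [ 1.79903815e+02 -6.53630200e-03 -1.57730352e+02]
force [ 0.31809701 -0.04891978  0.45194154]
moment [-0.00970615 -0.03544436  0.05568137]
opening 0.08748844756174502
-0.0188
scene [[453.0827311    0.         250.81635151]
 [  0.         453.0827311  186.32202466]
 [  0.           0.           1.        ]] [[ 0.56819369 -0.82273276 -0.01633219]
 [-0.42840617 -0.2788028  -0.8594982 ]
 [ 0.70258386  0.49535826 -0.51087779]] [-0.45900728  0.22302136  1.29343717]
mandrel [(0.8, [200.6, 178.2])]
mandrel_tip [(0.73, [201.5, 147.6])]
collar_top [(0.51, [200.6, 151.2])]
bay0 [(0.86, [283.5, 209.4]), (0.74, [300.8, 222.1]), (0.7, [264.9, 199.3])]
bay1 [(0.86, [283.5, 209.4]), (0.74, [300.8, 222.1]), (0.7, [264.9, 199.3])]
bay2 [(0.86,
[... 204 characters left out ...]
      443.08009603 187.82478623]
 [  0.           0.           1.        ]] [[-0.01142331 -0.99978126  0.0175195 ]
 [-0.98133879  0.0078459  -0.19212658]
 [ 0.1919471  -0.01938729 -0.98121376]] [-0.24008181  0.5016481   1.75170166]
mandrel [(0.68, [181.0, 173.2])]
mandrel_tip [(0.62, [180.0, 168.0]), (0.16, [142.2, 166.3])]
collar_top [(0.61, [181.7, 170.3])]
bay0 [(0.8, [292.9, 185.6]), (0.74, [250.9, 179.5]), (0.65, [273.2, 179.2])]
bay1 [(0.8, [292.9, 185.6]), (0.74, [250.9, 179.5]), (0.65, [273.2, 179.2])]
bay2 [(0.8, [292.9, 185.6]), (0.74, [250.9, 179.5]), (0.65, [273.2, 179.2])]
ring_a_mid [(0.65, [272.8, 181.7]), (0.65, [181.1, 170.1]), (0.63, [321.2, 184.2]), (0.53, [215.2, 185.1])]
```

```bash
python3 - <<'E'
import cv2
a=cv2.imread("pics/scene0.png");b=cv2.imread("pics/top0.png")
cv2.imwrite("pics/sc1.png",cv2.resize(a[110:270,150:390],None,fx=3.3,fy=3.3,interpolation=cv2.INTER_CUBIC))
cv2.imwrite("pics/tc1.png",cv2.resize(b[110:260,120:360],None,fx=3.3,fy=3.3,interpolation=cv2.INTER_CUBIC))
E
```

```text
(no output)
```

View pics/top0.png

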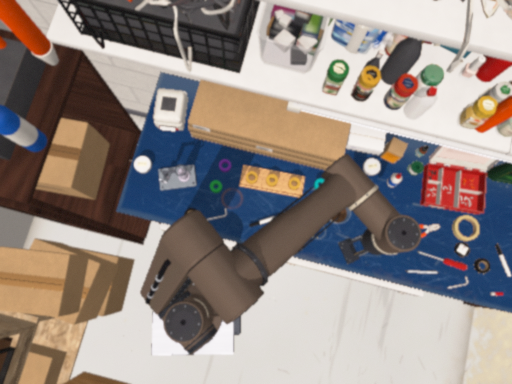

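```bash
sleep 0
```

```text
(no output)
```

View pics/sc1.png

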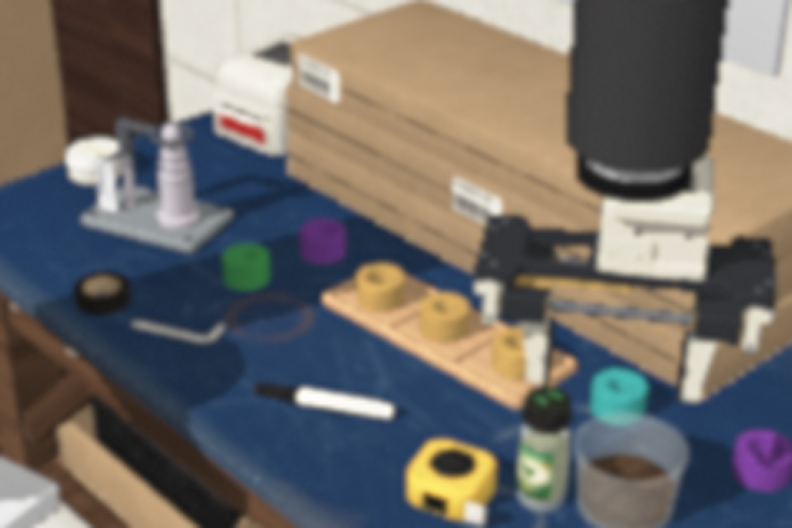

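View pics/tc1.png

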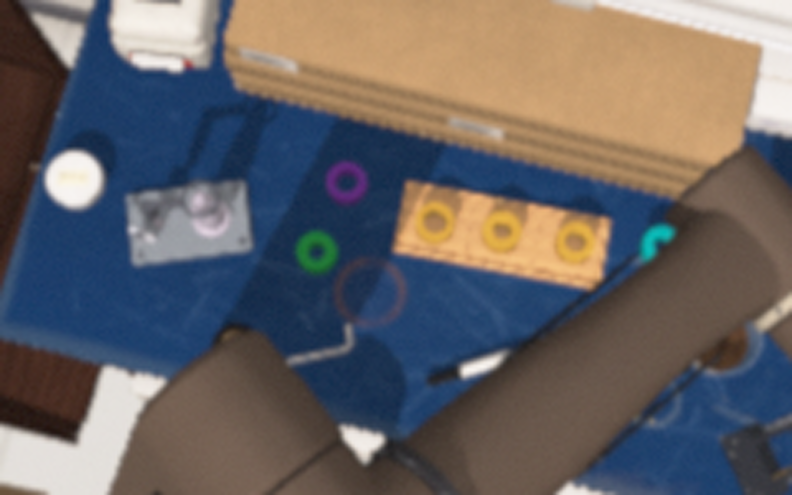

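View pics/scene0.png

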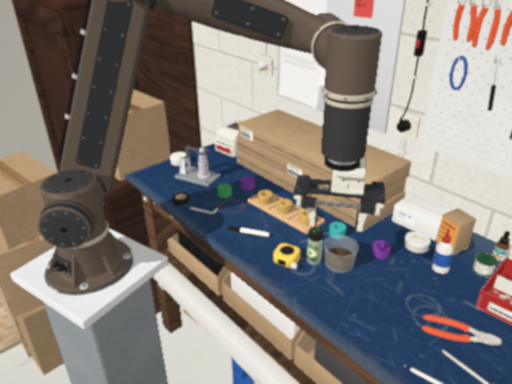

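```bash
cat > h.py <<'E'
import numpy as np,cv2,pickle
def proj(s,X):
    X=np.atleast_2d(X); c=X@s["R"].T+s["t"]; p=c@s["intrinsics"].T; return p[:,:2]/p[:,2:]
def ray(s,uv,z):
    d=s["R"].T@np.linalg.inv(s["intrinsics"])@np.array([uv[0],uv[1],1.]); o=-s["R"].T@s["t"]
    return o+d*(z-o[2])/d[2]
def pts(s):
    z=s["range_z"]; v,u=np.mgrid[:384,:512]; K=s["intrinsics"]
    c=np.stack([(u-K[0,2])/K[0,0]*z,(v-K[1,2])/K[1,1]*z,z],-1)
    return (c-s["t"])@s["R"]
def cyl(x,y,z0,z1,r,n=60):
    t=np.linspace(0,2*np.pi,n,endpoint=False)
    return np.concatenate([np.stack([x+r*np.cos(t),y+r*np.sin(t),np.full(n,z)],1) for z in(z0,z1)])
E
python3 - <<'E'
from h import *
from plant import snapshot,models
for n in("scene","top"):
    s=snapshot(n); P=pts(s); pickle.dump(s,open(f"{n}0.pkl","wb"))
    for q in("ring_a_mid","mandrel","collar_top","follower","bay0","electric_tape","screw_tin","hex_key","marker_black"):
        try: L=models.cut_out(q,s)
        except Exception as e: print(q,e); continue
        for d in L[:5]:
            m=d["region"]&(s["range_z"]>0); q3=P[m]
            v,u=np.nonzero(d["region"])
            print(n,q,round(d["conf"],2),np.round([u.mean(),v.mean()],1),m.sum(),"med",np.round(np.median(q3,0),3),"lo",np.round(np.percentile(q3,3,axis=0),3),"hi",np.round(np.percentile(q3,97,axis=0),3))
E
```

```text
scene ring_a_mid 0.72 [336.5 228.3] 200 med [ 0.507 -0.522  0.028] lo [ 0.491 -0.546  0.007] hi [ 0.54  -0.5    0.033]
scene ring_a_mid 0.7 [223.8 190.6] 173 med [ 0.502 -0.095  0.025] lo [ 0.488 -0.114  0.002] hi [ 0.531 -0.07   0.032]
scene ring_a_mid 0.53 [283.9 205.9] 199 med [ 0.523 -0.326  0.031] lo [ 0.509 -0.346  0.008] hi [ 0.555 -0.302  0.038]
scene follower 0.7 [189.1 150.4] 76 med [0.547 0.102 0.114] lo [0.54  0.06  0.084] hi [0.559 0.115 0.124]
scene follower 0.57 [283.9 206.1] 193 med [ 0.522 -0.327  0.03 ] lo [ 0.509 -0.346  0.008] hi [ 0.553 -0.303  0.038]
scene bay0 0.96 [283.7 213.3] 769 med [ 0.513 -0.343  0.006] lo [ 0.471 -0.454  0.001] hi [ 0.583 -0.196  0.012]
scene electric_tape 0.65 [180.  198.6] 195 med [0.389 0.009 0.016] lo [ 0.364 -0.018  0.002] hi [0.417 0.037 0.022]
scene screw_tin 0.67 [187.8 151.7] 139 med [0.551 0.108 0.088] lo [ 0.53   0.064 -0.074] hi [0.814 0.382 0.123]
scene screw_tin 0.45 [176.8 157.9] 154 med [0.592 0.211 0.029] lo [0.572 0.181 0.002] hi [0.637 0.244 0.036]
scene marker_black 0.76 [245.8 230.7] 218 med [ 0.364 -0.288  0.012] lo [ 0.347 -0.348 -0.   ] hi [ 0.384 -0.227  0.018]
top ring_a_mid 0.47 [271.  180.7] 1009 med [ 0.537 -0.319  0.005] lo [ 0.484 -0.444 -0.005] hi [ 0.596 -0.197  0.015]
top mandrel 0.39 [183.5 174.7] 99 med [0.551 0.038 0.068] lo [0.54  0.025 0.016] hi [0.567 0.056 0.132]
top collar_top 0.42 [168.2 171.6] 49 med [0.555 0.096 0.118] lo [0.545 0.069 0.01 ] hi [0.575 0.111 0.126]
top follower 0.48 [165.2 172.8] 22 med [0.551 0.104 0.115] lo [0.545 0.092 0.086] hi [0.556 0.113 0.126]
top bay0 0.97 [270.5 180.7] 1057 med [ 0.537 -0.314  0.005] lo [ 0.483 -0.444 -0.004] hi [ 0.594 -0.197  0.017]
top screw_tin 0.55 [141.9 163.7] 218 med [0.609 0.216 0.03 ] lo [0.579 0.188 0.014] hi [0.639 0.248 0.038]
top marker_black 0.49 [261.5 221. ] 67 med [ 0.368 -0.282  0.014] lo [ 0.352 -0.311  0.003] hi [ 0.384 -0.233  0.02 ]
```

```bash
python3 - <<'E'
from h import *
for n in("scene","top"):
    s=pickle.load(open(f"{n}0.pkl","rb")); P=pts(s); v,u=np.mgrid[:384,:512]
    def sel(x0,x1,y0,y1,z0,z1): return (s["range_z"]>0)&(P[...,0]>x0)&(P[...,0]<x1)&(P[...,1]>y0)&(P[...,1]<y1)&(P[...,2]>z0)&(P[...,2]<z1)
    # rings
    for nm,(x0,x1,y0,y1) in dict(r=(0.47,0.62,-0.47,-0.17)).items():
        m=sel(x0,x1,y0,y1,0.026,0.06)
        nl,lab,st,ce=cv2.connectedComponentsWithStats(m.astype(np.uint8))
        for i in range(1,nl):
            if st[i,4]<15: continue
            q=P[lab==i]; zt=np.median(q[:,2]); t=q
            # circle-ish: min enclosing
            c,r=cv2.minEnclosingCircle(t[:,:2].astype(np.float32))
            print(n,"ring",st[i,4],np.round(t.mean(0),4),"mec",np.round(c,4),round(r,4),"zmax",np.round(np.percentile(t[:,2],[50,90]),4), np.round(ce[i],2))
    # plate
    m=sel(0.45,0.68,-0.05,0.22,0.007,0.018); q=P[m]
    q=q[(q[:,1]<0.17)]
    print(n,"plate",len(q),cv2.minAreaRect(q[:,:2].astype(np.float32)),np.median(q[:,2]))
    # tray
    m=sel(0.45,0.66,-0.5,-0.15,0.004,0.018); q=P[m]
    print(n,"tray",len(q),cv2.minAreaRect(q[:,:2].astype(np.float32)))
    m=sel(0.45,0.68,-0.05,0.18,0.025,0.16); 
    Q=np.c_[P[m],u[m],v[m],s["img"][m]]
    Q=Q[np.argsort(-Q[:,2])]
    print(n,"gauge",len(Q))
    for z0,z1 in((0.126,.14),(.112,.126),(.099,.111),(.086,.098),(.073,.085),(.03,.072)):
        k=(Q[:,2]>=z0)&(Q[:,2]<z1); 
        if k.any(): 
            a=Q[k]; b=a[a[:,1]<0.06]; print(z0,k.sum(),len(b),np.round(b[:,:2].mean(0),4) if len(b) else"", np.round(b[:,:2].min(0),4) if len(b) else "",np.round(b[:,:2].max(0),4) if len(b) else "")
E
```

```text
scene ring 101 [ 0.5442 -0.2395  0.0333] mec [ 0.5473 -0.2354] 0.029 zmax [0.0336 0.0367] [264.57 194.59]
scene ring 61 [ 0.6112 -0.4365  0.0482] mec [ 0.6127 -0.4364] 0.0342 zmax [0.0484 0.0579] [326.26 199.  ]
scene ring 127 [ 0.5312 -0.3238  0.0336] mec [ 0.5338 -0.322 ] 0.0269 zmax [0.0342 0.0376] [283.87 203.63]
scene ring 18 [ 0.6051 -0.4591  0.0301] mec [ 0.6061 -0.4558] 0.0142 zmax [0.0294 0.0336] [331.28 206.56]
scene ring 82 [ 0.5113 -0.4085  0.0331] mec [ 0.5162 -0.4109] 0.0275 zmax [0.0335 0.0372] [303.62 214.62]
scene plate 382 ((0.5809829831123352, 0.07477514445781708), (0.15547531843185425, 0.15333151817321777), 6.150337219238281) 0.012065856244263599
scene tray 868 ((0.557607889175415, -0.3252899646759033), (0.20575253665447235, 0.35011184215545654), 0.5740934610366821)
scene gauge 429
0.126 12 11 [0.5543 0.0386] [0.5478 0.0292] [0.5654 0.0467]
0.112 85 45 [0.5524 0.0374] [0.5291 0.0183] [0.5851 0.0597]
0.099 34 18 [0.5516 0.0381] [0.5435 0.0297] [0.5647 0.0503]
0.086 44 29 [0.5499 0.0362] [0.5409 0.0265] [0.5632 0.0535]
0.073 55 32 [0.5488 0.0361] [0.5388 0.0244] [0.
[... 411 characters left out ...]
 0.0344] mec [ 0.524  -0.4114] 0.0259 zmax [0.0342 0.0388] [293.66 182.46]
top plate 505 ((0.5638608336448669, 0.057962119579315186), (0.21084445714950562, 0.2271662950515747), 89.5899429321289) 0.011616028325634216
top tray 1034 ((0.55423903465271, -0.32483577728271484), (0.3494654595851898, 0.2064329981803894), 89.18309020996094)
top gauge 216
0.126 14 13 [0.5592 0.045 ] [0.5499 0.0364] [0.5659 0.0597]
0.112 103 48 [0.5597 0.0411] [0.5387 0.0249] [0.5829 0.0566]
0.099 7 6 [0.5544 0.0412] [0.55  0.035] [0.567  0.0506]
0.086 9 1 [0.5646 0.0327] [0.5646 0.0327] [0.5646 0.0327]
0.073 21 9 [0.555  0.0343] [0.5456 0.0277] [0.5741 0.0476]
0.03 47 26 [0.5498 0.0386] [0.5413 0.0273] [0.5645 0.0578]
```

```bash
python3 - <<'E'
from h import *
S=pickle.load(open("scene0.pkl","rb"))["img"][:,:,::-1];T=pickle.load(open("top0.pkl","rb"))["img"][:,:,::-1]
cv2.imwrite("pics/g_s.png",cv2.resize(S[140:190,170:230],None,fx=12,fy=12,interpolation=cv2.INTER_NEAREST))
cv2.imwrite("pics/g_t.png",cv2.resize(T[150:200,150:210],None,fx=12,fy=12,interpolation=cv2.INTER_NEAREST))
cv2.imwrite("pics/r.png",np.hstack([cv2.resize(S[180:220,245:285],None,fx=10,fy=10,interpolation=cv2.INTER_NEAREST),cv2.resize(T[160:200,230:270],None,fx=10,fy=10,interpolation=cv2.INTER_NEAREST)]))
E
```

```text
(no output)
```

View pics/g_s.png

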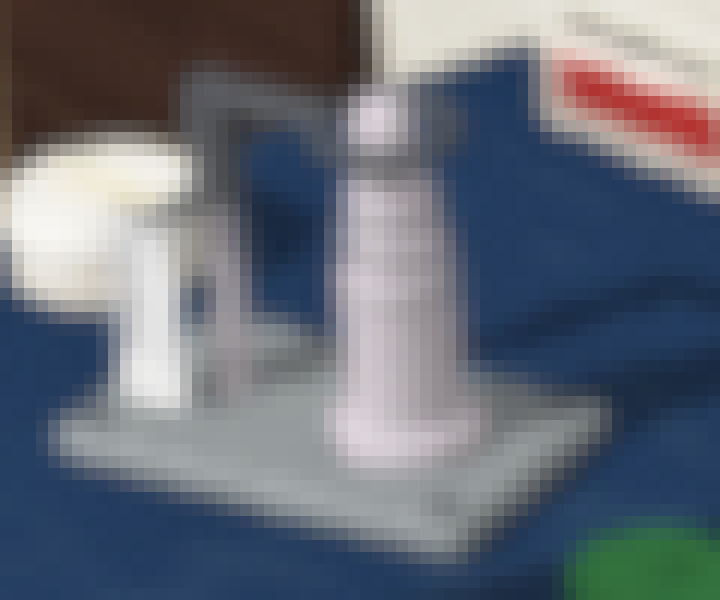

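View pics/g_t.png

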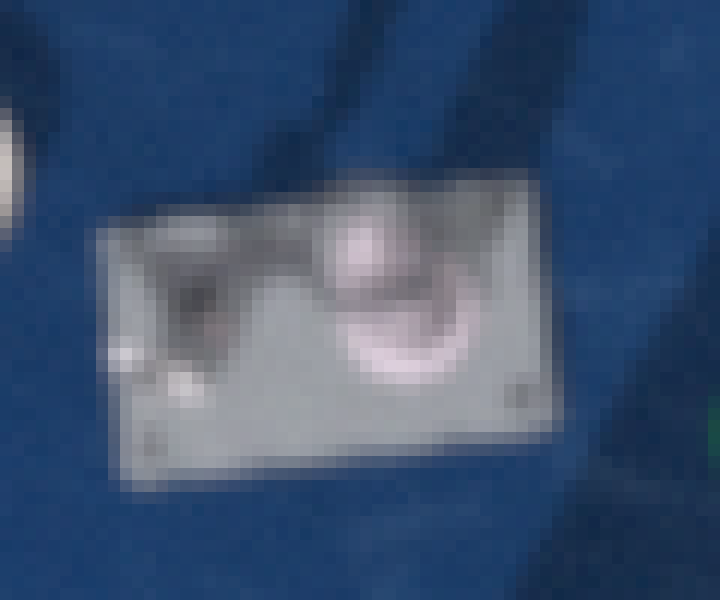

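View pics/r.png

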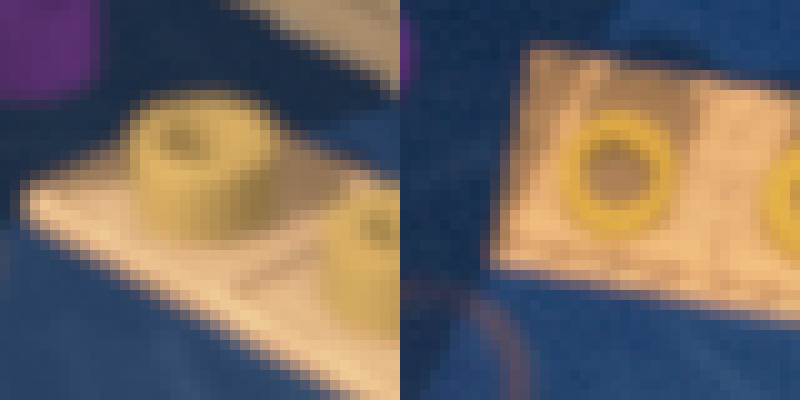

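```bash
python3 - <<'E'
from h import *
S=pickle.load(open("scene0.pkl","rb"));T=pickle.load(open("top0.pkl","rb"))
c=lambda x,y,a,b:(a+x/12-.5,b+y/12-.5)
print("top plate->mandrel",ray(T,c(418,322,150,150),.012))
for p in((100,228),(540,180),(560,432),(125,487)): print("  corner",ray(T,c(*p,150,150),.012))
print("top tip",ray(T,c(358,248,150,150),.126), ray(T,(180,168),.13))
print("scene tip",ray(S,c(373,110,170,140),.126),ray(S,(201.5,147.6),.13))
for p in((50,430),(610,405),(455,555)): print("  scorner",ray(S,c(*p,170,140),.010))
for x in ((.555,.04),(.557,.040),(.557,.042)):
  print(x,proj(S,[[*x,.13],[*x,.05]]),proj(T,[[*x,.13],[*x,.012]]))
# optical ring fit : yellow saturation weights centroids
for s,n,(u0,u1,v0,v1) in((S,"scene",(245,276,185,210)),(T,"top",(243,260,167,187))):
    im=s["img"].astype(float)
    sub=im[v0:v1,u0:u1]; print(n)
    hsv=cv2.cvtColor(s["img"],cv2.COLOR_RGB2HSV)[v0:v1,u0:u1]
    print((im[v0:v1,u0:u1,2]/im[v0:v1,u0:u1,0]*100).astype(int)) if n=="top" else None
E
```

```text
top plate->mandrel [0.55797339 0.04289167 0.012     ]
  corner [0.59231836 0.153903   0.012     ]
  corner [0.60844813 0.00134683 0.012     ]
  corner [ 0.51861923 -0.00683203  0.012     ]
  corner [0.50045557 0.14256177 0.012     ]
top tip [0.55731917 0.04691662 0.126     ] [0.56504439 0.04389202 0.13      ]
scene tip [0.55685679 0.04555755 0.126     ] [0.55926732 0.04288123 0.13      ]
  scorner [0.5035924  0.14435195 0.01      ]
  scorner [0.61268344 0.00581574 0.01      ]
  scorner [ 0.51336081 -0.0122895   0.01      ]
(0.555, 0.04) [[201.35166467 148.22372779]
 [202.90957751 167.72192579]] [[180.94708547 170.49561612]
 [185.01616921 177.02516254]]
(0.557, 0.04) [[201.7083928  148.01943213]
 [203.25631862 167.50628521]] [[180.95738166 169.99687063]
 [185.02497345 176.55633998]]
(0.557, 0.042) [[201.28325015 147.88845437]
 [202.84060559 167.36700237]] [[180.44370397 170.00048946]
 [184.54359917 176.55986961]]
scene
top
[[55 51 50 51 51 50 51 53 55 58 59 58 61 67 74 83 80]
 [55 51 51 50 50 48 50 50 50 50 50 50 52 55 57 58 57]
 [54 50 50 49 49 49 50 49 50 49 49 49 50 50 50 51 52]
 [
[... 216 characters left out ...]
51 50 46 42 35 31 32 36 37 35 32 31 32 34 42 48 49]
 [50 49 46 38 33 33 37 44 46 45 39 34 30 33 39 47 50]
 [49 48 46 37 34 36 45 48 49 50 46 40 33 31 37 45 50]
 [49 50 46 37 33 40 48 50 50 50 50 45 35 33 38 47 50]
 [49 50 46 36 33 37 45 49 49 50 49 45 36 33 40 48 51]
 [50 50 48 39 33 34 40 45 46 47 45 38 33 34 43 49 51]
 [51 51 49 41 33 32 33 37 37 38 36 33 32 37 45 51 52]
 [52 51 51 45 37 33 33 33 33 33 32 33 33 41 48 51 51]
 [52 52 52 50 43 37 34 31 31 33 32 36 40 46 51 51 52]
 [52 51 52 51 49 46 41 37 36 37 40 44 48 50 51 52 52]
 [51 50 50 49 50 50 47 45 45 45 48 50 52 52 52 53 52]
 [52 52 50 49 49 50 49 49 48 49 50 51 51 51 52 52 52]
 [61 58 53 52 53 52 52 51 50 50 50 50 49 50 50 51 51]]
```

```bash
cat >> h.py <<'E'
from scipy.optimize import least_squares
def hullmask(s,X,box,ss=8):
    u0,u1,v0,v1=box; p=(proj(s,X)-[u0,v0]+.5)*ss-.5
    m=np.zeros(((v1-v0)*ss,(u1-u0)*ss),np.uint8)
    cv2.fillConvexPoly(m,cv2.convexHull(np.round(p*16).astype(np.int32)),255,cv2.LINE_AA,4)
    return cv2.resize(m.astype(np.float32)/255,(u1-u0,v1-v0),interpolation=cv2.INTER_AREA)
E
python3 - <<'E'
from h import *
S=pickle.load(open("scene0.pkl","rb"));T=pickle.load(open("top0.pkl","rb"))
from scipy.optimize import minimize
for s,box in((T,(241,262,165,189)),(S,(250,282,182,210))):
    u0,u1,v0,v1=box; im=s["img"][v0:v1,u0:u1].astype(np.float32)
    r=im[...,2]/im[...,0]; g=np.clip((0.5-r)/.17,0,1)
    if s is S: print((r*100).astype(int))
    # fill hole: use outer edges only
    def f(p):
        m=cv2.GaussianBlur(hullmask(s,cyl(p[0],p[1],.005,.035,.025),box),(0,0),.6)
        h=cv2.GaussianBlur(hullmask(s,cyl(p[0],p[1],.034,.035,.0145),box),(0,0),.6) # ignore hole
        return (((m-g)**2)*(h<.05)).sum()
    b=min((f((x,y)),x,y) for x in np.arange(.54,.562,.0005) for y in np.arange(-.25,-.225,.0005)); print(b)
E
```

```text
(np.float32(1.1643021), np.float64(0.5509999999999988), np.float64(-0.2365))
[[125 126 125 127 137 171 218 242 248 251 246 233 246 237 246 251 242 242
  234 226 191 129  92  79  72  67  65  64  63  63  63  64]
 [125 125 125 127 137 165 212 257 261 242 233 225 233 233 241 237 242 242
  242 251 248 219 135 102  86  76  70  67  65  64  64  63]
 [124 125 124 127 137 171 218 248 251 246 246 221 229 232 236 230 237 234
  237 237 251 242 231 181 133 102  86  76  70  67  65  65]
 [126 125 125 127 138 171 212 237 251 251 241 233 236 229 221 233 237 237
  237 230 242 242 248 242 226 184 132 101  86  76  70  67]
 [124 124 124 128 142 176 222 246 242 242 251 251 233 241 237 233 237 241
  246 233 257 242 251 242 251 242 222 184 133 101  85  76]
 [125 126 126 132 150 192 234 242 242 251 248 246 246 237 230 218 222 225
  237 242 261 251 251 237 242 237 251 237 222 181 133 101]
 [127 130 135 145 169 218 251 248 257 239 219 194 168 150 132 123 124 132
  156 194 226 261 242 242 237 237 234 230 246 242 222 188]
 [138 146 158 175 211 246 255 242 219 151 111  94  84  77  70  67  66  70
   80  95 123 176 
[... 2090 characters left out ...]
 57  57  57  57  57
   57  58  58  58  58  58  58  57  55  50  46  46  46  45]
 [241 230 190 140 105  84  71  63  60  60  61  60  60  59  59  59  59  59
   59  58  58  57  58  58  58  57  55  50  47  46  46  46]
 [238 241 247 225 187 139 101  78  67  62  60  60  60  60  60  60  60  60
   59  57  57  57  57  57  58  57  55  50  47  46  46  46]
 [241 235 241 235 238 222 174 122  93  76  66  61  60  60  60  61  61  60
   58  57  57  57  58  58  59  58  55  50  47  46  46  46]
 [235 241 235 241 235 238 241 212 168 118  87  72  64  61  60  61  62  61
   59  58  58  59  59  59  59  59  56  51  47  46  46  45]]
(np.float32(80.94133), np.float64(0.5614999999999977), np.float64(-0.22599999999999998))
```

```bash
python3 - <<'E'
from h import *
S=pickle.load(open("scene0.pkl","rb"));T=pickle.load(open("top0.pkl","rb"))
s=S;box=(250,282,182,210)
u0,u1,v0,v1=box; im=s["img"][v0:v1,u0:u1].astype(np.float32)
r=im[...,2]/im[...,0]; g=np.clip((0.58-r)/.12,0,1); ok=np.ones_like(g); ok[-7:,24:]=0; ok[18:,25:]=0
def f(p):
    m=cv2.GaussianBlur(hullmask(s,cyl(p[0],p[1],.005,.035,.025),box),(0,0),.6)
    return (((m-g)**2)*ok).sum()
print(min((f((x,y)),x,y) for x in np.arange(.54,.57,.0005) for y in np.arange(-.25,-.22,.0005)))
a=ray(T,(242.5,164),.01);b=ray(T,(238.8,186.3),.01);print(a,b,np.linalg.norm(a-b))
# full tray mask from top, warm pixels r<.75
im=T["img"].astype(np.float32); m=((im[...,2]/im[...,0])<.75)&(im[...,0]>60); m[:160]=0;m[205:]=0;m[:,:235]=0;m[:,310:]=0
n,l,st,ce=cv2.connectedComponentsWithStats(m.astype(np.uint8)); i=1+np.argmax(st[1:,4]); print(st[i],ce[i])
v,u=np.nonzero(l==i); W=np.array([ray(T,(a,b),.009)[:2] for a,b in zip(u,v)])
rc=cv2.minAreaRect(W.astype(np.float32)); print(rc, W.mean(0)); print(cv2.boxPoints(rc))
# gauge bright-vs-blue mask plate fit
im=T["img"].astype(np.float32); m=((im[...,2]/im[...,0])<1.6); m[:160]=0;m[195:]=0;m[:,:156]=0;m[:,200:]=0
n,l,st,ce=cv2.connectedComponentsWithStats(m.astype(np.uint8)); i=1+np.argmax(st[1:,4]); print(st[i],ce[i])
v,u=np.nonzero(l==i); W=np.array([ray(T,(a,b),.012)[:2] for a,b in zip(u,v)])
rc=cv2.minAreaRect(W.astype(np.float32)); print(rc, W.mean(0)); print(cv2.boxPoints(rc))
E
```

```text
(np.float32(9.445025), np.float64(0.549499999999999), np.float64(-0.237))
[ 0.60970141 -0.19973203  0.01      ] [ 0.51422793 -0.18371008  0.01      ] 0.0968085132252634
[ 239  165   66   33 1398] [271.85336195 180.90629471]
((0.5369955897331238, -0.3224678635597229), (0.26695507764816284, 0.09503834694623947), 78.62694549560547) [ 0.53640722 -0.32186317]
[[ 0.4640882  -0.44395384]
 [ 0.5572604  -0.46269503]
 [ 0.609903   -0.20098189]
 [ 0.5167308  -0.1822407 ]]
[158 164  39  27 854] [176.78454333 176.87119438]
((0.5570501685142517, 0.07469438016414642), (0.09873571991920471, 0.15629655122756958), 6.846950531005859) [0.55599931 0.07416637]
[[ 0.49871778  0.1463998 ]
 [ 0.51735103 -0.00878207]
 [ 0.61538255  0.00298896]
 [ 0.5967493   0.15817083]]
```

```bash
cat >> h.py <<'E'
from scipy.spatial.transform import Rotation as Ro
def plan(o,xyz,yaw):
    R0=Ro.from_euler("xyz",o["orientation"],degrees=True); R1=Ro.from_euler("xyz",[180,0,yaw],degrees=True)
    d=R0.inv().apply(np.array(xyz)-np.array(o["tool_pos"])); w=(R0.inv()*R1).as_rotvec(degrees=True)
    return np.round(d,4),np.round(w,2)
E
python3 - <<'E'
from h import *
from plant import telemetry
o=telemetry.get_obs()
print(plan(o,(.5505,-.2365,.15),168.6))
S=pickle.load(open("scene0.pkl","rb"));P=pts(S)
for y in np.arange(-.4,.12,.04):
    m=(S["range_z"]>0)&(abs(P[...,1]-y)<.02)&(P[...,2]>.05)&(P[...,2]<.5)&(P[...,0]>.5)&(P[...,0]<.9); q=P[m]
    if len(q): print(round(y,2),np.round(np.percentile(q[:,0],2),3),np.round(np.percentile(q[:,2],98),3))
E
```

```text
(array([-0.4198,  0.2474,  0.0485]), array([ 0.  , -0.  , 33.68]))
-0.4 0.619 0.175
-0.36 0.63 0.175
-0.32 0.641 0.176
-0.28 0.65 0.176
-0.24 0.66 0.176
-0.2 0.672 0.176
-0.16 0.681 0.176
-0.12 0.693 0.176
-0.08 0.703 0.176
-0.04 0.714 0.176
-0.0 0.723 0.175
0.04 0.537 0.129
0.08 0.545 0.122
```

Candidates (scene pixels): brass rings at (265,195) bay0, (284,205) bay1 and (304,216) bay2. Look-alikes: green (224,190), purple (248,182), turquoise (338,228), purple (381,249). The gauge is at (201,165), so the ring I want is the brass one at (265,195). The close crop confirmed this: it's brass and sits in the tray's end bay next to the gauge.

Request:
{"name": "jog_arm", "arguments": {"targets": "-0.052 0.031 0.005 0 0 4.2 0.45; -0.105 0.062 0.01 0 0 8.4 0.45; -0.157 0.093 0.015 0 0 12.6 0.45; -0.21 0.124 0.02 0 0 16.8 0.45; -0.262 0.155 0.027 0 0 21 0.45; -0.315 0.186 0.034 0 0 25.3 0.45; -0.367 0.217 0.041 0 0 29.5 0.45; -0.4198 0.2474 0.0485 0 0 33.68 0.45"}}

```text
clock: 2.8
tool_pos: [0.5517, -0.2348, 0.1503]
orientation: [-180.0, 0.0, 168.5]
force: [1.4, -0.4, 0.3]
opening: 0.0633
```

```bash
python3 - <<'E'
from h import *
from plant import telemetry
o=telemetry.get_obs()
print(plan(o,(.5505,-.2365,.014),168.6),o["tool_pos"],o["orientation"],o["opening"],o["clock"],o["joint_pos"],o["force"])
E
```

```text
(array([ 0.0009, -0.0019,  0.1363]), array([-0.  ,  0.05, -0.13])) [ 0.55168333 -0.23477676  0.15028349] [-1.79998431e+02  4.72898225e-02  1.68472940e+02] 0.06331989236806793 2.8 [-4.39067409e+00  1.55045449e+01 -1.31357659e+01  8.47130714e-03
 -6.13129608e+01 -9.71404504e+01] [ 1.44389522 -0.44683276  0.25010673]
```

Request:
{"name": "jog_arm", "arguments": {"targets": "0.0009 -0.0019 0.03 0 0 0 0.45; 0.0009 -0.0019 0.06 0 0 0 0.45; 0.0009 -0.0019 0.085 0 0 0 0.45; 0.0009 -0.0019 0.105 0 0 0 0.45; 0.0009 -0.0019 0.12 0 0 0 0.45; 0.0009 -0.0019 0.13 0 0 0 0.45; 0.0009 -0.0019 0.1363 0 0 0 0.45; 0.0009 -0.0019 0.1363 0 0 0 0.45"}}

```text
clock: 3.8
tool_pos: [0.5506, -0.2365, 0.0139]
orientation: [-180.0, 0.0, 168.5]
force: [0.4, 1.1, -0.1]
opening: 0.0634
```

```bash
python3 - <<'E'
from h import *
from plant import telemetry,snapshot
o=telemetry.get_obs()
print(plan(o,(.5505,-.2365,.014),168.6),o["tool_pos"],o["opening"],o["clock"],o["force"])
s=snapshot("scene");pickle.dump(s,open("s1.pkl","wb"));t=snapshot("top");pickle.dump(t,open("t1.pkl","wb"))
cv2.imwrite("pics/d1.png",np.hstack([cv2.resize(s["img"][165:235,230:300,::-1],(400,400),interpolation=2),cv2.resize(t["img"][145:205,230:290,::-1],(400,400),interpolation=2)]))
E
```

```text
(array([ 0.0001,  0.    , -0.0001]), array([-0.  ,  0.04, -0.13])) [ 0.55055234 -0.23653206  0.0139192 ] 0.06343466289030893 3.8 [ 0.39239417  1.05681743 -0.11340888]
```

View pics/d1.png

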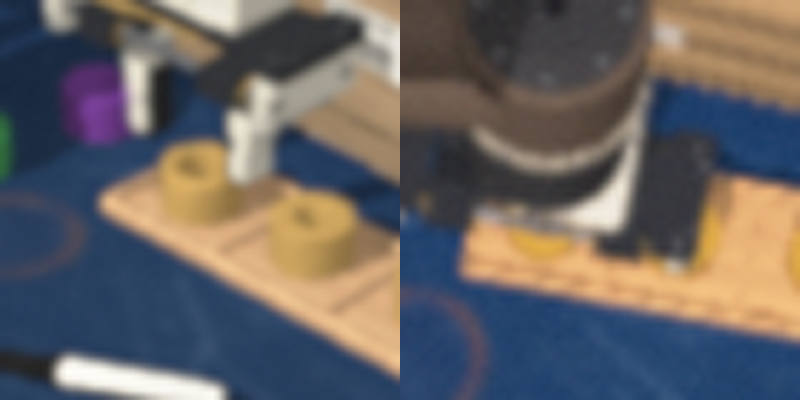

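```bash
python3 - <<'E'
from h import *
s=pickle.load(open("s1.pkl","rb"))
y=np.array([np.sin(np.radians(11.4)),np.cos(np.radians(11.4)),0])
for z in (.014,.035,.06): 
  for k in (-.042,-.032,0,.032,.042): print(z,k,((proj(s,[np.array([.5505,-.2365,z])+k*y])[0])-[230,165])*5.714)
P=pts(s)
for p in((250,160),(250,178),(142,115),(142,128)):
  u,v=int(p[0]/5.714+230),int(p[1]/5.714+165); print(p,P[v,u])
E
```

```text
0.014 -0.042 [249.74979125 216.81951318]
0.014 -0.032 [237.51681689 210.39930693]
0.014 0 [199.03115663 190.20095868]
0.014 0.032 [161.5215096  170.51484939]
0.014 0.042 [149.99405776 164.46492105]
0.035 -0.042 [250.08910392 186.72669309]
0.035 -0.032 [237.76869182 180.38453446]
0.035 0 [199.01256154 160.43410387]
0.035 0.032 [161.24604085 140.99309302]
0.035 0.042 [149.6409824  135.01917583]
0.06 -0.042 [250.49935016 150.34294527]
0.06 -0.032 [238.07320209 144.09745204]
0.06 0 [198.99008504 124.45392766]
0.06 0.032 [160.91313744 105.31611305]
0.06 0.042 [149.21431707  99.43618124]
(250, 160) [ 0.53197222 -0.2808237   0.05973604]
(250, 178) [ 0.52928518 -0.28261626  0.05006626]
(142, 115) [ 0.55223473 -0.19087224  0.05143687]
(142, 128) [ 0.54575057 -0.19524093  0.04807972]
```

```bash
python3 - <<'E'
from h import *
from plant import snapshot,telemetry
o=telemetry.get_obs(); print(o["tool_pos"],o["clock"])
s=snapshot("scene");pickle.dump(s,open("s1.pkl","wb"))
cv2.imwrite("pics/d2.png",cv2.resize(s["img"][160:215,235:295,::-1],(780,715),interpolation=0)[:600])
P=pts(s)
for v in range(180,204): print(v,[tuple(np.round(P[v,u]*1000).astype(int)) for u in(252,254,256,272,274,276)])
E
```

```text
[ 0.55094707 -0.23663207  0.01451052] 3.9
180 [(np.int64(549), np.int64(-185), np.int64(71)), (np.int64(545), np.int64(-196), np.int64(76)), (np.int64(549), np.int64(-202), np.int64(76)), (np.int64(503), np.int64(-295), np.int64(128)), (np.int64(495), np.int64(-307), np.int64(135)), (np.int64(493), np.int64(-316), np.int64(139))]
181 [(np.int64(601), np.int64(-148), np.int64(30)), (np.int64(547), np.int64(-195), np.int64(71)), (np.int64(545), np.int64(-205), np.int64(75)), (np.int64(501), np.int64(-296), np.int64(125)), (np.int64(493), np.int64(-308), np.int64(133)), (np.int64(489), np.int64(-318), np.int64(138))]
182 [(np.int64(595), np.int64(-153), np.int64(31)), (np.int64(542), np.int64(-198), np.int64(70)), (np.int64(547), np.int64(-203), np.int64(70)), (np.int64(504), np.int64(-294), np.int64(120)), (np.int64(495), np.int64(-307), np.int64(128)), (np.int64(495), np.int64(-314), np.int64(130))]
183 [(np.int64(602), np.int64(-148), np.int64(21)), (np.int64(543), np.int64(-197), np.int64(66)), (np.int64(551), np.int64(-200), np.int64(63)), (np.int64(509), np.int64(-291), np.int64(1
[... 5094 characters left out ...]
np.int64(560), np.int64(-260), np.int64(6)), (np.int64(565), np.int64(-265), np.int64(5)), (np.int64(567), np.int64(-271), np.int64(6))]
202 [(np.int64(512), np.int64(-210), np.int64(10)), (np.int64(517), np.int64(-214), np.int64(9)), (np.int64(525), np.int64(-217), np.int64(6)), (np.int64(554), np.int64(-264), np.int64(7)), (np.int64(562), np.int64(-266), np.int64(3)), (np.int64(558), np.int64(-277), np.int64(9))]
203 [(np.int64(517), np.int64(-206), np.int64(2)), (np.int64(511), np.int64(-218), np.int64(9)), (np.int64(519), np.int64(-221), np.int64(6)), (np.int64(555), np.int64(-263), np.int64(2)), (np.int64(554), np.int64(-272), np.int64(6)), (np.int64(552), np.int64(-281), np.int64(10))]
```

View pics/d2.png

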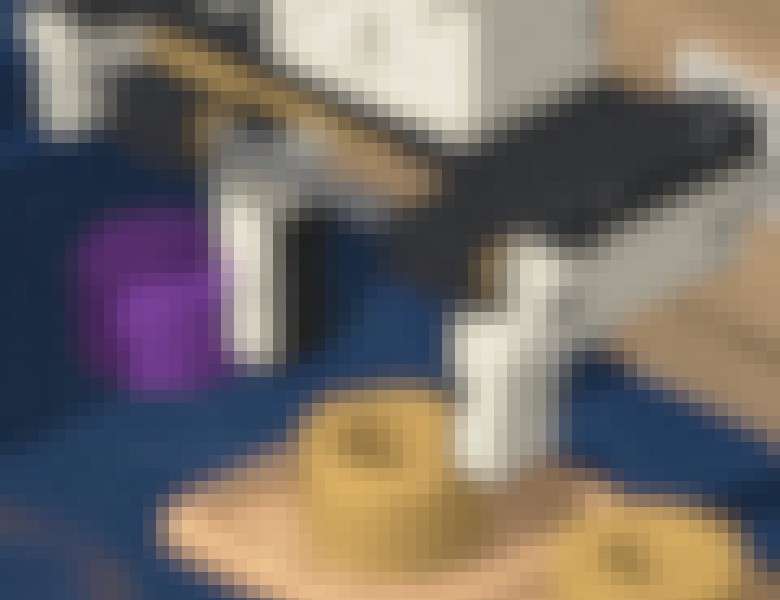

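```bash
python3 - <<'E'
from h import *
s=pickle.load(open("scene0.pkl","rb"));P=pts(s)
y=np.array([np.cos(np.radians(112.3)),np.sin(np.radians(112.3)),0])
for k in(-.044,-.055,.044,.055): print(k,proj(s,[np.array([.2556,-.6241,.1976])+k*y]))
cv2.imwrite("pics/d3.png",cv2.resize(s["img"][170:245,285:395,::-1],(770,525),interpolation=0))
print("now proj", [proj(pickle.load(open("s1.pkl","rb")),[np.array([.5509,-.2366,.0145])+k*np.array([.198,.98,0])]) for k in(-.032,.032)])
E
```

```text
-0.044 [[353.69870046 238.69151784]]
-0.055 [[358.53090121 239.24821438]]
0.044 [[315.7259273  234.31684207]]
0.055 [[311.06325306 233.77967592]]
now proj [array([[271.65285405, 201.65356696]]), array([[258.35827071, 194.67623513]])]
```

View pics/d3.png

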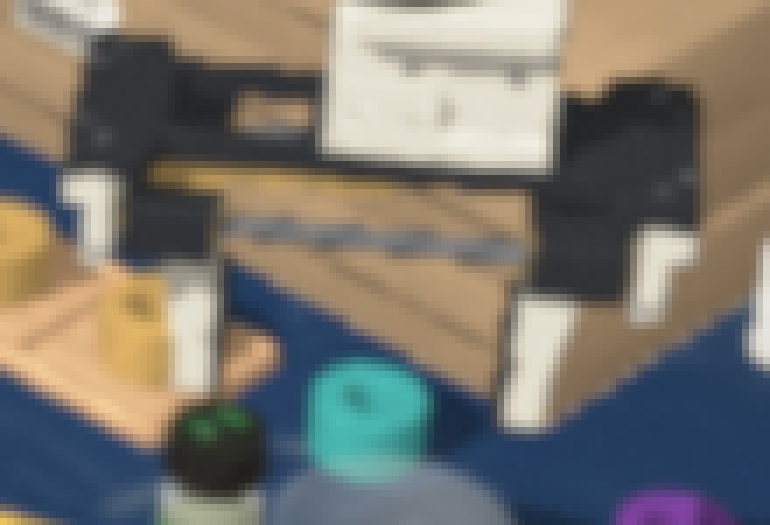

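Request:
{"name": "jog_arm", "arguments": {"targets": "0 0 0 0 0 0 0.2; 0 0 0 0 0 0 0.1; 0 0 0 0 0 0 0; 0 0 0 0 0 0 0; 0 0 0 0 0 0 0; 0 0 0 0 0 0 0; 0 0 0 0 0 0 0; 0 0 0 0 0 0 0"}}

```text
clock: 4.95
tool_pos: [0.551, -0.2366, 0.0146]
orientation: [-180.0, 0.1, 168.5]
force: [0.7, 0.2, 0.2]
opening: 0.0438
```

```bash
python3 - <<'E'
from h import *
from plant import snapshot,telemetry
o=telemetry.get_obs(); print(o["tool_pos"],o["clock"],o["opening"],o["force"])
s=snapshot("scene");pickle.dump(s,open("s2.pkl","wb"))
cv2.imwrite("pics/d4.png",cv2.resize(s["img"][160:215,235:295,::-1],(780,715),interpolation=0)[:600])
E
```

```text
[ 0.55097968 -0.23659126  0.01461066] 4.95 0.043845711303683726 [0.71958025 0.19472845 0.19569374]
```

View pics/d4.png

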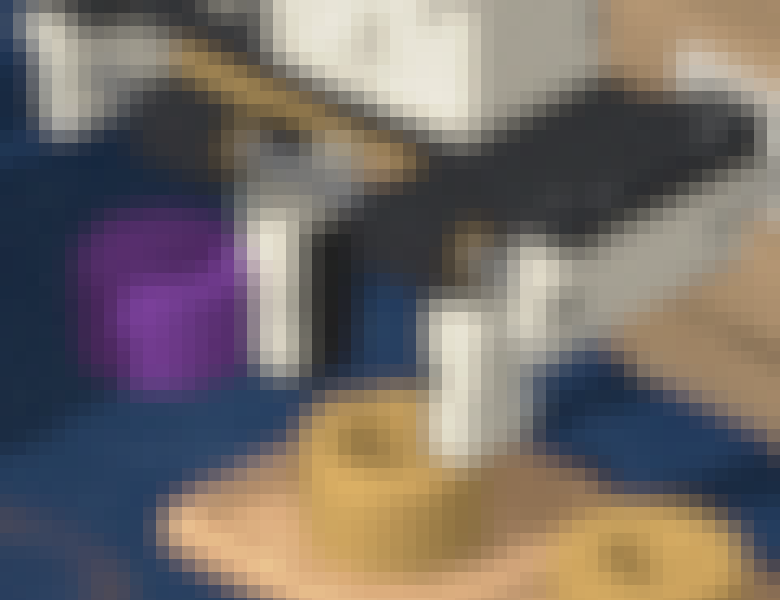

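```bash
python3 - <<'E'
from h import *
s=pickle.load(open("s1.pkl","rb"))
n=np.array([.98,-.198,0]);c=np.array([.5509,-.2366,0])
o=-s["R"].T@s["t"]
for off in(-.0095,-.0125):
 for nm,uv in dict(L=(235+255/13-.5,160+362/13-.5),R=(235+480/13-.5,160+475/13-.5)).items():
  d=s["R"].T@np.linalg.inv(s["intrinsics"])@np.array([*uv,1.]); k=(n@(c+off*n-o))/(n@d); print(off,nm,o+k*d)
# scene0
s=pickle.load(open("scene0.pkl","rb"));o=-s["R"].T@s["t"]
c=np.array([.2556,-.6241,0]);n=np.array([np.cos(np.radians(22.3)),np.sin(np.radians(22.3)),0])
for nm,uv in dict(L=(285+195/7-.5,170+392/7-.5),R=(285+525/7-.5,170+430/7-.5)).items():
  d=s["R"].T@np.linalg.inv(s["intrinsics"])@np.array([*uv,1.]); k=(n@(c-.0095*n-o))/(n@d); print(nm,o+k*d)
E
```

```text
-0.0095 L [ 0.55007869 -0.19270425  0.04369964]
-0.0095 R [ 0.53371975 -0.27367275  0.04454808]
-0.0125 L [ 0.54652089 -0.19516805  0.04628544]
-0.0125 R [ 0.53021475 -0.27587525  0.04713115]
L [ 0.22683473 -0.57899885  0.22867883]
R [ 0.26735301 -0.67779264  0.22822228]
```

The fingertips actually sit about 30 mm above the reported TCP, in both pictures and confirmed by closing on nothing. I'll correct for that and go 29 mm lower.

Request:
{"name": "jog_arm", "arguments": {"targets": "0 0 0 0 0 0 0.45; 0 0 0 0 0 0 0.45; 0 0 0 0 0 0 0.45; 0 0 0.006 0 0 0 0.45; 0 0 0.014 0 0 0 0.45; 0 0 0.022 0 0 0 0.45; 0 0 0.028 0 0 0 0.45; 0 0 0.029 0 0 0 0.45"}}

```text
clock: 6.0
tool_pos: [0.5506, -0.2366, -0.0152]
orientation: [-180.0, 0.0, 168.5]
force: [-0.5, -0.6, -0.1]
opening: 0.0637
```

```bash
python3 - <<'E'
from h import *
from plant import snapshot,telemetry
o=telemetry.get_obs(); print(o["tool_pos"],o["clock"],o["opening"],o["force"])
s=snapshot("scene");pickle.dump(s,open("s2.pkl","wb"))
cv2.imwrite("pics/d5.png",cv2.resize(s["img"][165:215,235:295,::-1],(720,600),interpolation=0)[:600])
E
```

```text
[ 0.5506283  -0.23658057 -0.01515712] 6.0 0.06374692678070723 [-0.5115821  -0.63181677 -0.14779862]
```

View pics/d5.png

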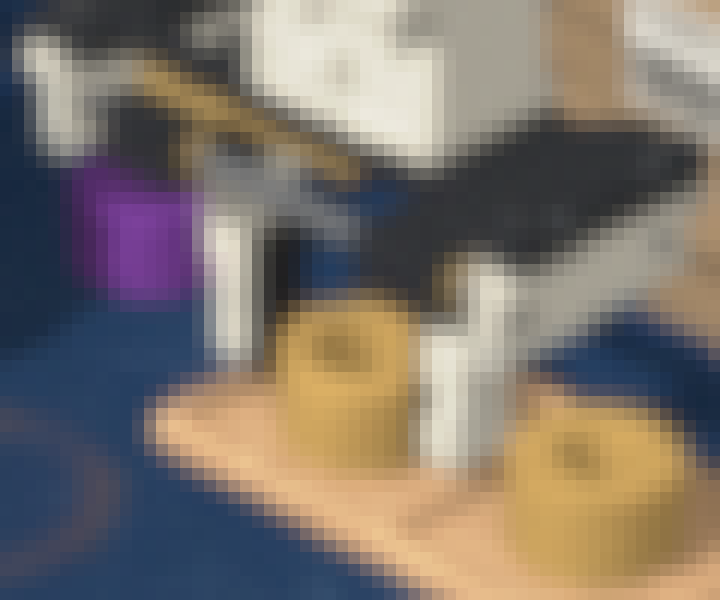

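Request:
{"name": "jog_arm", "arguments": {"targets": "0 0 0 0 0 0 0.3; 0 0 0 0 0 0 0.2; 0 0 0 0 0 0 0.1; 0 0 0 0 0 0 0; 0 0 0 0 0 0 -1; 0 0 0 0 0 0 -1; 0 0 0 0 0 0 -1; 0 0 -0.001 0 0 0 -1"}}

```text
clock: 7.05
tool_pos: [0.5505, -0.2365, -0.0142]
orientation: [180.0, 0.0, 168.5]
force: [0.6, -0.3, -1.6]
opening: 0.0501
```

Request:
{"name": "jog_arm", "arguments": {"targets": "0 0 -0.03 0 0 0 -1; 0 0 -0.07 0 0 0 -1; 0 0 -0.11 0 0 0 -1; 0 0 -0.145 0 0 0 -1; 0.008 0.045 -0.15 0 0 0 -1; 0.016 0.09 -0.15 0 0 0 -1; 0.023 0.135 -0.15 0 0 0 -1; 0.031 0.18 -0.15 0 0 0 -1"}}

```text
clock: 8.05
tool_pos: [0.5556, -0.0524, 0.1355]
orientation: [180.0, 0.0, 168.5]
force: [-0.2, -0.4, -0.7]
opening: 0.0498
```

```bash
python3 - <<'E'
from h import *
from plant import telemetry
o=telemetry.get_obs(); print(plan(o,(.559,.044,.135),168.5),o["opening"],o["force"])
E
```

```text
(array([0.016 , 0.0951, 0.0005]), array([ 0.01,  0.01, -0.05])) 0.0497963244433395 [-0.22823323 -0.39764808 -0.74787968]
```

Request:
{"name": "jog_arm", "arguments": {"targets": "0.003 0.02 0 0 0 0 -1; 0.007 0.04 0 0 0 0 -1; 0.010 0.06 0 0 0 0 -1; 0.013 0.075 0 0 0 0 -1; 0.015 0.087 0 0 0 0 -1; 0.016 0.0951 0.0005 0 0 0 -1; 0.016 0.0951 0.0005 0 0 0 -1; 0.016 0.0951 0.0005 0 0 0 -1"}}

```text
clock: 9.05
tool_pos: [0.5589, 0.0437, 0.135]
orientation: [180.0, -0.0, 168.4]
force: [0.3, -0.7, -1.8]
opening: 0.0498
```

```bash
python3 - <<'E'
from h import *
from plant import snapshot,telemetry
o=telemetry.get_obs(); print(o["tool_pos"],o["clock"],o["opening"],o["force"])
s=snapshot("scene");pickle.dump(s,open("s3.pkl","wb"));t=snapshot("top");pickle.dump(t,open("t3.pkl","wb"))
cv2.imwrite("pics/e1.png",cv2.resize(s["img"][120:190,170:240,::-1],(600,600),interpolation=0))
cv2.imwrite("pics/e2.png",cv2.resize(t["img"][140:200,150:210,::-1],(600,600),interpolation=0))
E
```

```text
[0.558948   0.04366869 0.13497306] 9.05 0.04980578214403426 [ 0.33859687 -0.68823606 -1.75323241]
```

View pics/e1.png

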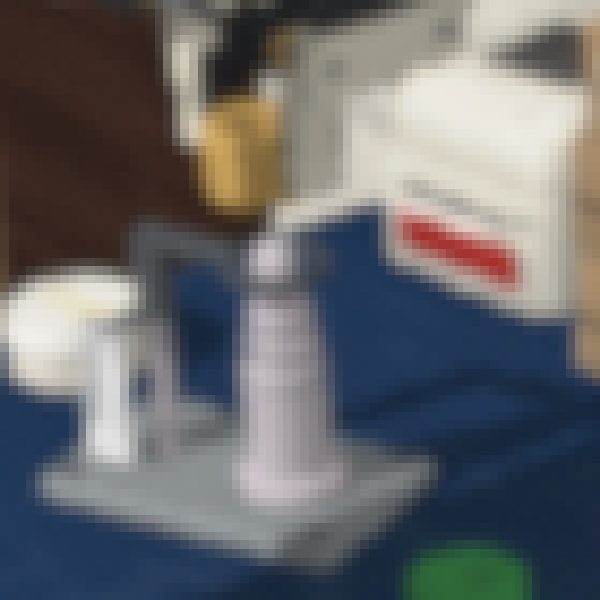

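View pics/e2.png

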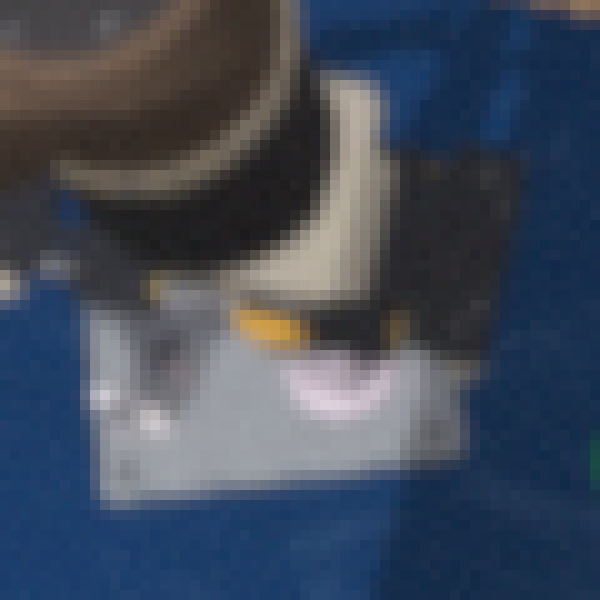

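```bash
python3 - <<'E'
from h import *
s=pickle.load(open("s3.pkl","rb"));t=pickle.load(open("t3.pkl","rb"))
for n,s_,b in(("s",s,(186,208,128,148)),("t",t,(170,186,168,178))):
    u0,u1,v0,v1=b; im=s_["img"][v0:v1,u0:u1].astype(float); r=im[...,2]/im[...,0]
    print(n);print((r*100).astype(int))
    P=pts(s_)[v0:v1,u0:u1]; m=(r<.52)&(im[...,0]>90); q=P[m]; print(m.sum(),q.mean(0),q.min(0),q.max(0))
    if n=="s":
        f=lambda p:np.clip(np.hypot(q[:,0]-p[0],q[:,1]-p[1])-.025,-.006,.006)
        r_=least_squares(f,[.559,.044],loss="soft_l1",f_scale=.002); print("cyl fit",r_.x,np.std(r_.fun))
E
```

```text
s
[[ 54  54  67  84  88  89  89  89  92 103 100  93  78  85  89  89  86  85
   88  88  88  89]
 [ 54  52  62  83  87  89  89  90  93 100  96  84  71  85  90  91  91  89
   89  89  89  89]
 [ 55  56  57  78  86  88  89  89  90  82  66  57  55  75  85  89  89  90
   89  90  89  89]
 [ 55  56  54  70  85  88  89  88  78  56  51  47  47  55  69  77  82  87
   89  90  90  89]
 [ 55  55  54  67  84  87  88  83  63  49  47  46  45  47  52  59  70  83
   89  89  90  89]
 [ 54  54  53  67  84  88  86  76  56  47  45  45  45  45  46  50  62  81
   88  90  89  89]
 [ 56  53  55  66  85  87  85  71  54  46  45  46  46  45  46  49  61  81
   88  90  89  89]
 [ 55  54  52  64  84  87  83  69  53  46  45  45  45  45  45  48  60  81
   88  90  89  89]
 [ 55  53  53  61  80  85  80  65  51  46  45  45  45  45  46  48  61  81
   88  89  89  89]
 [ 54  55  53  55  69  78  70  56  47  45  45  45  45  45  45  48  61  82
   88  89  89  88]
 [ 55  56  54  55  56  60  53  47  45  45  45  46  45  45  46  47  63  81
   88  89  89  89]
 [ 56  57  55  54  55  51  48  45  45  45  45  45  46  45  46  48  63  81
 
[... 1009 characters left out ...]
92  88  89  90  90  91  90  88  85  86  88  87  88  88]
 [103 102  96  82  74  72  77  85  91  90  87  88  88  90  92  95]
 [106 104  91  68  50  44  46  53  61  73  85  93 101 100 104 109]
 [107 106  96  71  50  39  34  35  36  44  59  77 104 104 112 109]
 [108 106 103  92  71  55  43  36  34  38  48  68  95 107 110 107]
 [106 107 106 103  95  83  70  60  55  58  68  86  97 102 102 105]
 [105 107 105 105 105 101  96  91  89  88  92  98 100 100 100 100]
 [105 105 105 105 106 105 103 102 101  99  99 100 100 100  99  99]
 [106 105 107 106 105 105 105 104 102 100  99  98  99  99  99 100]]
14 [0.5357888  0.04777955 0.1844293 ] [0.51822542 0.0261567  0.1674452 ] [0.54093538 0.05878512 0.24546565]
```

```bash
python3 - <<'E'
from h import *
def R(z): return np.where(z<.071,18,np.where(z<.085,16,np.where(z<.098,14,np.where(z<.111,12,10))))/1000.
Q=[]
for fn in("scene0","s1","s3"):
    s=pickle.load(open(fn+".pkl","rb"));P=pts(s); im=s["img"].astype(float)
    v,u=np.mgrid[:384,:512]
    m=(s["range_z"]>0)&(P[...,2]>.022)&(P[...,2]<.112)&(np.hypot(P[...,0]-.557,P[...,1]-.042)<.026)&(im.min(-1)>110)
    q=P[m]; Q.append(q)
    f=lambda p:np.hypot(q[:,0]-p[0],q[:,1]-p[1])-R(q[:,2])
    r=least_squares(f,[.557,.042],loss="soft_l1",f_scale=.002); print(fn,len(q),r.x,np.std(r.fun))
    # silhouette columns for rows
    for row in(160,162,164,166,168,170): print(row,[int(x) for x in im[row,194:214,0]])
    # ring comparably
x=np.array([.557,.042])
s=pickle.load(open("scene0.pkl","rb"))
for c in((.557,.042),(.559,.044)):
  for z in(.03,.05,.06):
    p=proj(s,cyl(*c,z,z,.018)); print(c,z,p[:,0].min(),p[:,0].max(),proj(s,[[*c,z]]))
s3=pickle.load(open("s3.pkl","rb"))
for c in((.557,.042),(.559,.044)):
    p=proj(s3,cyl(*c,.155,.185,.025));print("ring",c,p.min(0),p.max(0))
    p=proj(s3,cyl(*c,.155,.155,.025)); print([ (round(a,1),round(b,1)) for a,b in p[::4]])
t3=pickle.load(open("t3.pkl","rb"))
for c in((.557,.042),(.559,.044)):
    p=proj(t3,cyl(*c,.185,.185,.025)); p2=proj(t3,cyl(*c,.155,.155,.025));print("top",c,p.min(0),p.max(0),p2.max(0))
E
```

```text
scene0 203 [0.55815238 0.04336013] 0.0029480358080376003
160 [27, 29, 39, 80, 135, 177, 199, 198, 186, 175, 168, 156, 135, 101, 62, 39, 36, 36, 36, 36]
162 [33, 34, 46, 100, 161, 195, 201, 193, 181, 168, 160, 151, 139, 112, 75, 46, 36, 36, 35, 35]
164 [35, 33, 46, 99, 161, 197, 207, 203, 193, 181, 167, 152, 136, 115, 82, 49, 38, 36, 36, 36]
166 [68, 52, 50, 89, 149, 189, 200, 194, 182, 170, 159, 149, 141, 127, 95, 56, 37, 34, 33, 32]
168 [120, 105, 92, 106, 148, 188, 204, 200, 190, 178, 165, 154, 145, 131, 98, 57, 34, 31, 30, 29]
170 [107, 109, 116, 129, 157, 190, 206, 201, 191, 180, 168, 156, 147, 135, 110, 84, 64, 53, 46, 44]
s1 200 [0.55808711 0.04323308] 0.0028815390462272336
160 [25, 26, 37, 77, 130, 171, 191, 192, 181, 169, 162, 150, 129, 97, 60, 38, 33, 34, 34, 34]
162 [31, 31, 45, 97, 156, 188, 194, 187, 174, 162, 154, 146, 134, 108, 72, 43, 33, 33, 34, 34]
164 [33, 33, 44, 95, 156, 190, 200, 197, 187, 174, 161, 146, 131, 111, 78, 48, 35, 35, 35, 35]
166 [66, 51, 48, 86, 144, 182, 193, 187, 176, 164, 153, 144, 137, 122, 90, 54, 35, 33, 32, 30]
168 [115, 101, 89, 102, 143, 182
[... 3376 characters left out ...]
oat64(138.5)), (np.float64(197.1), np.float64(139.0)), (np.float64(195.0), np.float64(140.0)), (np.float64(193.8), np.float64(141.1)), (np.float64(193.9), np.float64(142.4)), (np.float64(195.2), np.float64(143.4)), (np.float64(197.4), np.float64(144.1)), (np.float64(200.2), np.float64(144.3)), (np.float64(203.1), np.float64(143.9)), (np.float64(205.6), np.float64(143.1)), (np.float64(207.2), np.float64(142.0)), (np.float64(207.7), np.float64(140.8)), (np.float64(206.9), np.float64(139.7))]
top (0.557, 0.042) [171.70885507 160.2277674 ] [184.96575116 173.07610694] [186.01550408 174.83279196]
top (0.559, 0.044) [171.19112641 159.7203714 ] [184.4455937  172.56314583] [185.5041066  174.32835011]
```

```bash
python3 - <<'E'
from h import *
s=pickle.load(open("s3.pkl","rb"));t=pickle.load(open("t3.pkl","rb"))
print(s["img"][134:150,186:204,0].astype(int))
print(s["img"][134:150,186:204,2].astype(int))
print("t");print((t["img"][165:178,170:188,0].astype(int)-t["img"][165:178,170:188,2]))
E
```

```text
[[ 62  63  61  69 120 183 208 203 193 182 164 149 145 154 169 169 148 130]
 [ 60  61  61  68 113 173 206 210 206 195 179 161 148 148 159 159 140 127]
 [ 58  58  58  63  92 142 178 196 205 205 196 176 153 143 147 141 124 120]
 [ 57  56  56  58  68  96 129 166 193 203 196 173 148 137 135 129 116 117]
 [ 56  57  57  56  57  65  94 142 181 198 195 173 146 133 130 126 119 123]
 [ 55  56  56  57  56  58  84 133 175 196 196 179 152 133 128 126 120 125]
 [ 53  55  55  56  56  58  79 126 171 193 195 181 154 133 127 125 119 122]
 [ 54  55  55  54  55  55  71 114 163 190 194 182 155 133 128 126 119 120]
 [ 56  57  55  54  53  53  61  96 145 178 188 179 154 132 127 128 126 127]
 [ 57  58  58  56  55  53  55  72 111 146 161 157 140 122 116 126 147 160]
 [ 58  60  60  59  57  55  54  56  72  95 109 112 107  97  95 125 171 194]
 [ 64  67  66  64  61  59  56  55  55  58  62  67  67  64  78 127 178 197]
 [ 75  78  76  72  69  68  64  62  59  56  53  51  50  55  82 126 164 170]
 [ 81  83  83  82  81  79  75  72  69  66  60  55  58  84 120 145 151 137]
 [ 80  81  82  81  83  85  85  83  82  77  71  65 
[... 1579 characters left out ...]
 21  20  18  14  13   3]
 [ -1   0   9  15  12  11  11  11  13  17  22  21  17  16  13  12   8   1]
 [ -4  -3   4  25  35  32  25  16  10  10  13  12  11   8   5   3   2  -2]
 [ -7  -5  11  52  89  96  87  68  51  29  12   4  -1   0  -2  -4  -3  -2]
 [ -8  -7   4  46  97 124 134 130 118  84  42  14  -2  -2  -5  -4  -2  -4]
 [ -9  -8  -5  12  50  87 115 128 127 103  63  24   2  -3  -4  -3  -6  -4]
 [ -8 -10 -10  -6   8  28  50  66  73  64  40  12   2  -2  -2  -3  -3  -3]
 [ -7 -11  -9  -9  -9  -2   6  13  16  17  11   2  -1  -1   0   0  -4  -1]
 [ -7  -8  -9  -9 -10  -9  -5  -4  -2   1   1   0  -1   0   1   1   0   0]
 [ -9  -9 -11 -10  -9  -8  -9  -8  -4   0   1   2   1   1   1   0   1   0]]
```

Request:
{"name": "jog_arm", "arguments": {"targets": "-0.0004 -0.0018 0.005 0 0 0 -1; -0.0004 -0.0018 0.01 0 0 0 -1; -0.0004 -0.0018 0.015 0 0 0 -1; -0.0004 -0.0018 0.02 0 0 0 -1; -0.0004 -0.0018 0.023 0 0 0 -1; -0.0004 -0.0018 0.026 0 0 0 -1; -0.0004 -0.0018 0.028 0 0 0 -1; -0.0004 -0.0018 0.029 0 0 0 -1"}}

```text
clock: 10.15
tool_pos: [0.559, 0.0417, 0.1059]
orientation: [180.0, 0.0, 168.4]
force: [-0.7, -0.5, -1.7]
opening: 0.0503
```

```bash
python3 - <<'E'
from h import *
from plant import snapshot,telemetry
o=telemetry.get_obs(); print(o["tool_pos"],o["clock"],o["opening"],o["force"],o["moment"])
s=snapshot("scene");pickle.dump(s,open("s4.pkl","wb"));t=snapshot("top");pickle.dump(t,open("t4.pkl","wb"))
cv2.imwrite("pics/e3.png",np.hstack([cv2.resize(s["img"][135:175,180:220,::-1],(400,400),interpolation=0),cv2.resize(t["img"][150:190,160:200,::-1],(400,400),interpolation=0)]))
E
```

```text
[0.55901459 0.0417189  0.10593777] 10.15 0.050300590917683165 [-0.69559244 -0.5119613  -1.71973141] [-0.01287522  0.01570295  0.03399044]
```

View pics/e3.png

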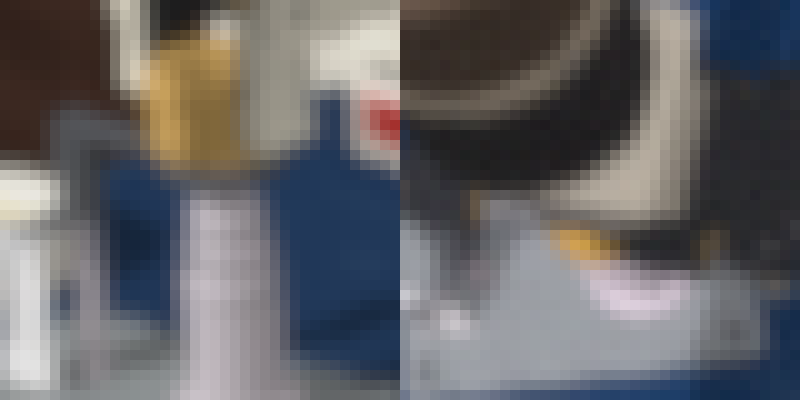

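Request:
{"name": "jog_arm", "arguments": {"targets": "0 0 0.001 0 0 0 -1; 0 0 0.002 0 0 0 -1; 0 0 0.003 0 0 0 -1; 0 0 0.004 0 0 0 -1; 0 0 0.005 0 0 0 -1; 0 0 0.006 0 0 0 -1; 0 0 0.006 0 0 0 -1; 0 0 0.006 0 0 0 -1"}}

```text
clock: 11.25
tool_pos: [0.559, 0.0417, 0.1001]
orientation: [180.0, 0.0, 168.4]
force: [-1.4, -0.1, 1.0]
opening: 0.05
```

```bash
python3 - <<'E'
from plant import telemetry
o=telemetry.get_obs(); print(o["tool_pos"],o["clock"],o["opening"],o["force"],o["moment"],o["orientation"])
E
```

```text
[0.55898903 0.04174019 0.10009488] 11.25 0.05002554677618904 [-1.44759406 -0.0515833   0.95917645] [-0.00711974  0.44783762 -0.01600143] [1.79992990e+02 6.49027895e-03 1.68422036e+02]
```

Request:
{"name": "jog_arm", "arguments": {"targets": "0 0 0.001 0 0 0 -1; 0 0 0.002 0 0 0 -1; 0 0 0.003 0 0 0 -1; 0 0 0.004 0 0 0 -1; 0 0 0.005 0 0 0 -1; 0 0 0.006 0 0 0 -1; 0 0 0.007 0 0 0 -1; 0 0 0.007 0 0 0 -1"}}

```text
clock: 12.25
tool_pos: [0.559, 0.0417, 0.0929]
orientation: [180.0, 0.0, 168.4]
force: [-1.2, -0.2, 0.9]
opening: 0.0496
```

```bash
python3 - <<'E'
from plant import telemetry
o=telemetry.get_obs(); print(o["tool_pos"],o["clock"],o["opening"],o["force"],o["moment"],o["orientation"])
E
```

```text
[0.55901531 0.04174073 0.09292934] 12.25 0.049595312486441896 [-1.16972234 -0.18045917  0.92581599] [-0.0850375   0.10496333  0.02769929] [1.79993787e+02 4.62962349e-03 1.68419775e+02]
```

Request:
{"name": "jog_arm", "arguments": {"targets": "0 0 0.0005 0 0 0 -1; 0 0 0.001 0 0 0 -1; 0 0 0.0015 0 0 0 -1; 0 0 0.002 0 0 0 -1; 0 0 0.0025 0 0 0 -1; 0 0 0.003 0 0 0 -1; 0 0 0.0035 0 0 0 -1; 0 0 0.004 0 0 0 -1"}}

```text
clock: 13.25
tool_pos: [0.559, 0.0417, 0.0889]
orientation: [180.0, 0.0, 168.4]
force: [-1.2, -1.0, 1.9]
opening: 0.0497
```

```bash
python3 - <<'E'
from plant import telemetry
o=telemetry.get_obs(); print(o["tool_pos"],o["clock"],o["opening"],o["force"],o["moment"],o["orientation"])
E
```

```text
[0.55901763 0.0417314  0.08890416] 13.25 0.049749197002337084 [-1.15396785 -0.96056772  1.90211355] [-0.04911692  0.3836089  -0.01943392] [1.79991813e+02 6.72632752e-03 1.68416856e+02]
```

Request:
{"name": "jog_arm", "arguments": {"targets": "0 0 0.0003 0 0 0 -1; 0 0 0.0006 0 0 0 -1; 0 0 0.0009 0 0 0 -1; 0 0 0.0012 0 0 0 -1; 0 0 0.0015 0 0 0 -1; 0 0 0.0018 0 0 0 -1; 0 0 0.0021 0 0 0 -1; 0 0 0.0024 0 0 0 -1"}}

```text
clock: 14.25
tool_pos: [0.559, 0.0417, 0.0865]
orientation: [180.0, 0.0, 168.4]
force: [-1.4, -0.2, 1.6]
opening: 0.0499
```

```bash
python3 - <<'E'
from h import *
from plant import telemetry,snapshot
o=telemetry.get_obs(); print(o["tool_pos"],o["clock"],o["opening"],o["force"],o["moment"],o["orientation"])
s=snapshot("scene");pickle.dump(s,open("s5.pkl","wb"))
cv2.imwrite("pics/e4.png",cv2.resize(s["img"][135:185,175:225,::-1],(600,600),interpolation=0))
E
```

```text
[0.5590108  0.04173325 0.0864532 ] 14.25 0.04994866103434424 [-1.3817738  -0.21615246  1.62929574] [-0.04587444  0.36829213  0.00335059] [1.79993968e+02 5.11336571e-03 1.68419291e+02]
```

View pics/e4.png

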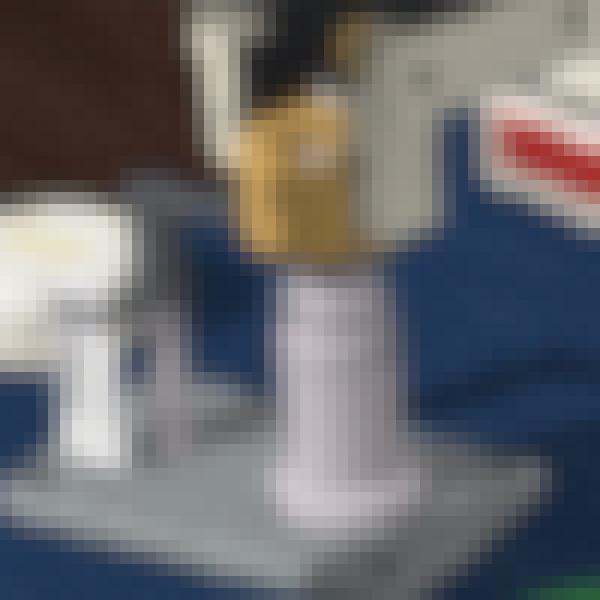

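Request:
{"name": "jog_arm", "arguments": {"targets": "0.0003 -0.0001 0.0005 0 0 0 -1; 0.0007 -0.0001 0.001 0 0 0 -1; 0.0007 -0.0001 0.0015 0 0 0 -1; 0.0007 -0.0001 0.002 0 0 0 -1; 0.0007 -0.0001 0.0025 0 0 0 -1; 0.0007 -0.0001 0.003 0 0 0 -1; 0.0007 -0.0001 0.0035 0 0 0 -1; 0.0007 -0.0001 0.004 0 0 0 -1"}}

```text
clock: 15.3
tool_pos: [0.5584, 0.0419, 0.0824]
orientation: [180.0, 0.0, 168.4]
force: [1.6, -0.4, 1.6]
opening: 0.0493
```

```bash
python3 - <<'E'
from plant import telemetry
o=telemetry.get_obs(); print(o["tool_pos"],o["clock"],o["opening"],o["force"],o["moment"],o["orientation"])
E
```

```text
[0.5584157  0.04187616 0.08244126] 15.3 0.049313987589465744 [ 1.55290079 -0.37542342  1.61898966] [ 0.01558045 -0.61437884 -0.04453306] [1.79984289e+02 1.41951944e-02 1.68419425e+02]
```

Request:
{"name": "jog_arm", "arguments": {"targets": "0 0 0.0004 0 0 0 -1; 0 0 0.0008 0 0 0 -1; 0 0 0.0012 0 0 0 -1; 0 0 0.0016 0 0 0 -1; 0 0 0.0020 0 0 0 -1; 0 0 0.0024 0 0 0 -1; 0 0 0.0027 0 0 0 -1; 0 0 0.003 0 0 0 -1"}}

```text
clock: 16.3
tool_pos: [0.5584, 0.0419, 0.0794]
orientation: [180.0, 0.0, 168.4]
force: [2.0, 0.0, 2.1]
opening: 0.0498
```

```bash
python3 - <<'E'
from plant import telemetry
o=telemetry.get_obs(); print(o["tool_pos"],o["clock"],o["opening"],o["force"],o["moment"],o["orientation"])
E
```

```text
[0.55841277 0.04187271 0.07940006] 16.3 0.04982730856746556 [1.96007108 0.03658754 2.11590419] [-0.00765202 -0.53173515 -0.01002877] [1.79984650e+02 1.35847948e-02 1.68419481e+02]
```

Request:
{"name": "jog_arm", "arguments": {"targets": "-0.0003 0 0.0002 0 0 0 -1; -0.0003 0 0.0004 0 0 0 -1; -0.0003 0 0.0006 0 0 0 -1; -0.0003 0 0.0008 0 0 0 -1; -0.0003 0 0.001 0 0 0 -1; -0.0003 0 0.0012 0 0 0 -1; -0.0003 0 0.0014 0 0 0 -1; -0.0003 0 0.0016 0 0 0 -1"}}

```text
clock: 17.3
tool_pos: [0.5586, 0.0418, 0.0778]
orientation: [180.0, 0.0, 168.4]
force: [-1.2, 1.2, 3.3]
opening: 0.05
```

```bash
python3 - <<'E'
from plant import telemetry
o=telemetry.get_obs(); print(o["tool_pos"],o["clock"],o["opening"],o["force"],o["moment"],o["orientation"])
E
```

```text
[0.55857893 0.04176363 0.07779506] 17.3 0.04995523661317093 [-1.21464849  1.24421157  3.33120476] [ 0.41628676  0.41596125 -0.00271967] [1.79991763e+02 2.87131777e-03 1.68420268e+02]
```

Request:
{"name": "jog_arm", "arguments": {"targets": "0 0 0.0001 0 0 0 -1; 0 0 0.0002 0 0 0 -1; 0 0 0.0003 0 0 0 -1; 0 0 0.0004 0 0 0 -1; 0 0 0.0005 0 0 0 -1; 0 0 0.0006 0 0 0 -1; 0 0 0.0007 0 0 0 -1; 0 0 0.0008 0 0 0 -1"}}

```text
clock: 18.3
tool_pos: [0.5588, 0.0417, 0.0772]
orientation: [180.0, 0.0, 168.4]
force: [-0.5, 0.1, 5.5]
opening: 0.05
```

```bash
python3 - <<'E'
from plant import telemetry
o=telemetry.get_obs(); print(o["tool_pos"],o["clock"],o["opening"],o["force"],o["moment"],o["orientation"])
E
```

```text
[0.55878888 0.04168391 0.07716265] 18.3 0.0499880609876921 [-0.52211628  0.11352312  5.50033992] [0.11972077 0.21408742 0.03075981] [1.79990906e+02 2.52499532e-02 1.68423124e+02]
```

Request:
{"name": "jog_arm", "arguments": {"targets": "0 0 0.0002 0 0 0 -1; 0 0 0.0003 0 0 0 -1; 0 0 0.0004 0 0 0 -1; 0 0 0.0005 0 0 0 -1; 0 0 0.0006 0 0 0 -1; 0 0 0.0007 0 0 0 -1; 0 0 0.0007 0 0 0 -1; 0 0 0.0007 0 0 0 -1"}}

```text
clock: 19.3
tool_pos: [0.5591, 0.0418, 0.0766]
orientation: [180.0, 0.1, 168.4]
force: [3.0, 1.4, 3.1]
opening: 0.0501
```

```bash
python3 - <<'E'
from plant import telemetry
o=telemetry.get_obs(); print(o["tool_pos"],o["clock"],o["opening"],o["force"],o["moment"],o["orientation"])
E
```

```text
[0.55906611 0.04178167 0.07657879] 19.3 0.05014904457836485 [3.04350034 1.41007955 3.09506017] [ 0.02310518 -0.84296353 -0.01488797] [1.79978225e+02 5.19333959e-02 1.68428843e+02]
```

Request:
{"name": "jog_arm", "arguments": {"targets": "-0.0002 0.0001 0 0 0 0 -1; -0.0004 0.0003 0 0 0 0 -1; -0.0005 0.0004 0 0 0 0 -1; -0.0005 0.0004 0.0002 0 0 0 -1; -0.0005 0.0004 0.0004 0 0 0 -1; -0.0005 0.0004 0.0006 0 0 0 -1; -0.0005 0.0004 0.0008 0 0 0 -1; -0.0005 0.0004 0.0008 0 0 0 -1"}}

```text
clock: 20.3
tool_pos: [0.5594, 0.042, 0.0756]
orientation: [180.0, 0.0, 168.4]
force: [-0.4, -1.5, 1.4]
opening: 0.0498
```

```bash
python3 - <<'E'
from h import *
from plant import telemetry,snapshot
o=telemetry.get_obs(); print(o["tool_pos"],o["clock"],o["opening"],o["force"],o["moment"],o["orientation"])
s=snapshot("scene");pickle.dump(s,open("s6.pkl","wb"))
cv2.imwrite("pics/e5.png",cv2.resize(s["img"][135:185,175:225,::-1],(600,600),interpolation=0))
for row in (150,152,154,156,157,158,159,160,161): print(row,[int(x) for x in s["img"][row,190:214,0]])
P=pts(s); im=s["img"].astype(float); b=(slice(140,162),slice(186,208)); r=im[b][...,2]/im[b][...,0]; q=P[b][(r<.5)&(im[b][...,0]>100)]
q=q[(q[:,2]>.09)&(q[:,0]<.6)]
rr=least_squares(lambda p:np.hypot(q[:,0]-p[0],q[:,1]-p[1])-.025,[.559,.044],loss="soft_l1",f_scale=.002);print(rr.x,len(q),np.percentile(q[:,2],[2,98]))
E
```

```text
[0.5594156  0.04197189 0.07563693] 20.3 0.04975183282862853 [-0.43111647 -1.50319915  1.44783808] [-0.34980784  0.07383623 -0.03144753] [1.79990763e+02 2.99224358e-02 1.68425021e+02]
150 [51, 60, 110, 167, 194, 202, 199, 181, 164, 170, 182, 173, 151, 130, 120, 125, 137, 146, 150, 151, 140, 108, 65, 37]
152 [65, 57, 63, 91, 134, 175, 191, 174, 148, 137, 138, 138, 136, 129, 117, 122, 137, 147, 151, 151, 141, 110, 68, 38]
154 [84, 84, 82, 83, 114, 162, 189, 184, 156, 134, 127, 128, 129, 126, 120, 126, 139, 150, 154, 155, 147, 119, 78, 46]
156 [56, 52, 53, 59, 90, 139, 176, 184, 162, 134, 126, 127, 129, 127, 122, 127, 140, 148, 149, 143, 127, 97, 61, 38]
157 [49, 35, 29, 34, 63, 111, 155, 175, 162, 139, 127, 126, 128, 125, 121, 124, 130, 132, 126, 109, 88, 64, 43, 33]
158 [50, 33, 25, 22, 38, 75, 119, 149, 152, 136, 123, 120, 120, 119, 117, 116, 111, 100, 85, 65, 49, 38, 33, 32]
159 [51, 35, 27, 21, 25, 42, 72, 102, 119, 123, 118, 112, 108, 107, 108, 109, 101, 79, 54, 38, 32, 32, 32, 32]
160 [52, 39, 25, 23, 23, 27, 40, 69, 105, 129, 132, 123, 112, 108, 113, 117, 110, 87, 55, 36, 31, 32, 33, 33]
161 [54, 39, 28, 26, 25, 28, 37, 76, 126, 155, 162, 152, 137, 127, 125, 124, 118, 97, 64, 39, 32, 33, 32, 33]
[0.55849342 0.03942003] 45 [0.10082742 0.21437618]
```

View pics/e5.png

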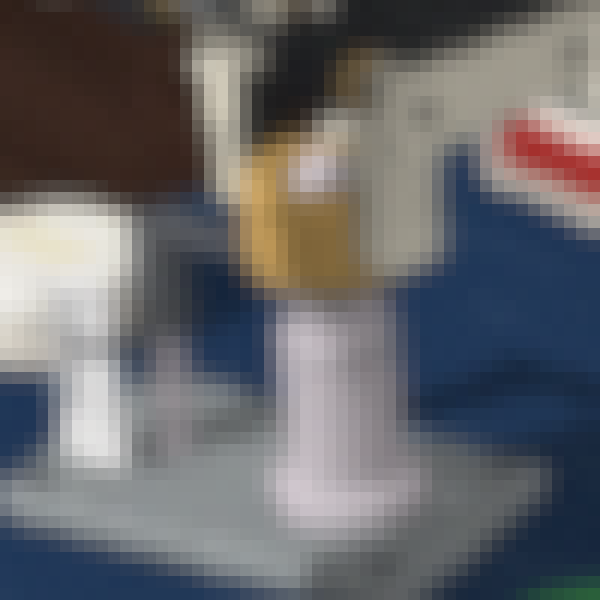

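Request:
{"name": "jog_arm", "arguments": {"targets": "0 -0.0002 0.0006 0 0 0 -1; 0 -0.0002 0.0012 0 0 0 -1; 0 -0.0002 0.0018 0 0 0 -1; 0 -0.0002 0.0024 0 0 0 -1; 0 -0.0002 0.003 0 0 0 -1; 0 -0.0002 0.0036 0 0 0 -1; 0 -0.0002 0.0042 0 0 0 -1; 0 -0.0002 0.0048 0 0 0 -1"}}

```text
clock: 21.35
tool_pos: [0.5595, 0.0419, 0.0708]
orientation: [180.0, 0.0, 168.4]
force: [-0.1, 0.7, 2.9]
opening: 0.0504
```

```bash
python3 - <<'E'
from plant import telemetry
o=telemetry.get_obs(); print(o["tool_pos"],o["clock"],o["opening"],o["force"],o["moment"],o["orientation"])
E
```

```text
[0.55952469 0.04192535 0.07084743] 21.35 0.05039323743756977 [-0.12171716  0.68425133  2.89979738] [0.60157575 0.02721455 0.03054803] [1.79976722e+02 4.39418422e-02 1.68428108e+02]
```

Request:
{"name": "jog_arm", "arguments": {"targets": "0 0 0.0005 0 0 0 -1; 0 0 0.001 0 0 0 -1; 0 0 0.0015 0 0 0 -1; 0 0 0.002 0 0 0 -1; 0 0 0.0025 0 0 0 -1; 0 0 0.003 0 0 0 -1; 0 0 0.0035 0 0 0 -1; 0 0 0.0039 0 0 0 -1"}}

```text
clock: 22.35
tool_pos: [0.5595, 0.0419, 0.0669]
orientation: [180.0, 0.0, 168.4]
force: [0.0, 2.5, 1.5]
opening: 0.0499
```

```bash
python3 - <<'E'
from plant import telemetry
o=telemetry.get_obs(); print(o["tool_pos"],o["clock"],o["opening"],o["force"],o["moment"],o["orientation"])
E
```

```text
[0.55951908 0.04191029 0.06690588] 22.35 0.049941621198415644 [0.03673214 2.46752373 1.52266652] [0.46120425 0.07121017 0.01225035] [1.79978395e+02 4.16351683e-02 1.68425696e+02]
```

Request:
{"name": "jog_arm", "arguments": {"targets": "0 0.0001 0.0002 0 0 0 -1; 0 0.0002 0.0004 0 0 0 -1; 0 0.0002 0.0006 0 0 0 -1; 0 0.0002 0.0008 0 0 0 -1; 0 0.0002 0.001 0 0 0 -1; 0 0.0002 0.0012 0 0 0 -1; 0 0.0002 0.0014 0 0 0 -1; 0 0.0002 0.0016 0 0 0 -1"}}

```text
clock: 23.35
tool_pos: [0.5597, 0.0421, 0.0655]
orientation: [180.0, 0.1, 168.4]
force: [-0.7, -0.1, 4.9]
opening: 0.05
```

```bash
python3 - <<'E'
from plant import telemetry
o=telemetry.get_obs(); print(o["tool_pos"],o["clock"],o["opening"],o["force"],o["moment"],o["orientation"])
E
```

```text
[0.55967087 0.04207423 0.065478  ] 23.35 0.04997109153957326 [-0.67077952 -0.07689854  4.89001434] [-0.46181653  0.12956638  0.03442205] [1.79979049e+02 5.78536981e-02 1.68434577e+02]
```

Request:
{"name": "jog_arm", "arguments": {"targets": "0 0 0.0002 0 0 0 -1; 0 0 0.0003 0 0 0 -1; 0 0 0.0004 0 0 0 -1; 0 0 0.0005 0 0 0 -1; 0 0 0.0006 0 0 0 -1; 0 0 0.0007 0 0 0 -1; 0 0 0.0008 0 0 0 -1; 0 0 0.0008 0 0 0 -1"}}

```text
clock: 24.35
tool_pos: [0.5601, 0.0422, 0.065]
orientation: [180.0, 0.1, 168.4]
force: [-0.2, -0.1, 5.5]
opening: 0.0502
```

```bash
python3 - <<'E'
from plant import telemetry
o=telemetry.get_obs(); print(o["tool_pos"],o["clock"],o["opening"],o["force"],o["moment"],o["orientation"])
E
```

```text
[0.56005382 0.04219798 0.06500102] 24.35 0.05016499901846334 [-0.23174433 -0.05595765  5.45204936] [-0.23427335  0.13152184  0.02897948] [1.79961348e+02 9.73431138e-02 1.68443074e+02]
```

Request:
{"name": "jog_arm", "arguments": {"targets": "0 0 0.0003 0 0 0 -1; 0 0 0.0005 0 0 0 -1; 0 0 0.0007 0 0 0 -1; 0 0 0.0009 0 0 0 -1; 0 0 0.001 0 0 0 -1; 0 0 0.0011 0 0 0 -1; 0 0 0.0011 0 0 0 -1; 0 0 0.0011 0 0 0 -1"}}

```text
clock: 25.35
tool_pos: [0.5606, 0.0423, 0.0646]
orientation: [179.9, 0.2, 168.5]
force: [-1.4, 0.2, 8.9]
opening: 0.0497
```

```bash
python3 - <<'E'
from plant import telemetry
o=telemetry.get_obs(); print(o["tool_pos"],o["clock"],o["opening"],o["force"],o["moment"],o["orientation"])
E
```

```text
[0.56058578 0.04234961 0.0645615 ] 25.35 0.049675629974063745 [-1.3735324   0.2265788   8.88304619] [-0.22959847  0.37036605  0.04729046] [1.79935007e+02 1.59739536e-01 1.68460761e+02]
```

Request:
{"name": "jog_arm", "arguments": {"targets": "0.0003 0 0.0003 0 0 0 -1; 0.0005 0 0.0006 0 0 0 -1; 0.0005 0 0.0009 0 0 0 -1; 0.0005 0 0.0011 0 0 0 -1; 0.0005 0 0.0013 0 0 0 -1; 0.0005 0 0.0013 0 0 0 -1; 0.0005 0 0.0013 0 0 0 -1; 0.0005 0 0.0013 0 0 0 -1"}}

```text
clock: 26.35
tool_pos: [0.5607, 0.0424, 0.0644]
orientation: [179.9, 0.2, 168.5]
force: [-2.7, -1.6, 12.2]
opening: 0.0501
```

```bash
python3 - <<'E'
from h import *
from plant import telemetry,snapshot
o=telemetry.get_obs(); print(o["tool_pos"],o["clock"],o["opening"],o["force"],o["moment"],o["orientation"])
s=snapshot("scene");pickle.dump(s,open("s7.pkl","wb"))
cv2.imwrite("pics/e6.png",cv2.resize(s["img"][135:185,175:225,::-1],(600,600),interpolation=0))
E
```

```text
[0.56073767 0.04240015 0.06438075] 26.35 0.0500592780902795 [-2.71866527 -1.56212286 12.20720881] [-0.64302312  0.79126313 -0.02816557] [179.92605127   0.24124487 168.49015452]
```

View pics/e6.png

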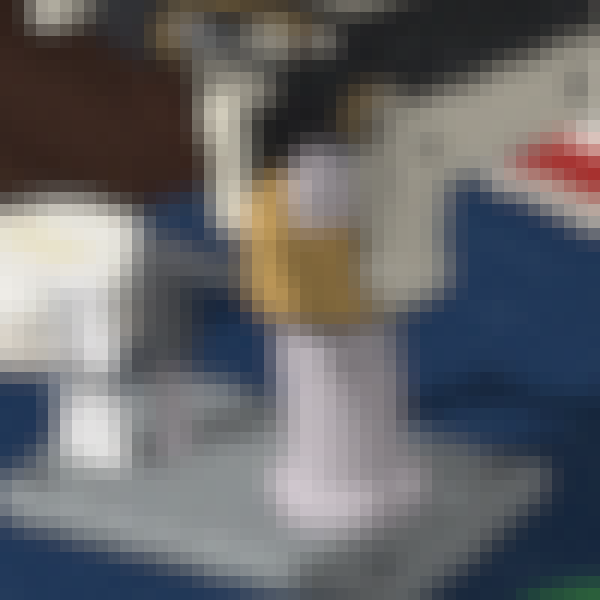

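Request:
{"name": "jog_arm", "arguments": {"targets": "0.0004 0 -0.003 0 0 0 -1; 0.0010 0 -0.008 0 0 0 -1; 0.0012 -0.0002 -0.015 0 0 0 -1; 0.0012 -0.0002 -0.024 0 0 0 -1; 0.0012 -0.0002 -0.035 0 0 0 -1; 0.0012 -0.0002 -0.047 0 0 0 -1; 0.0012 -0.0002 -0.060 0 0 0 -1; 0.0012 -0.0002 -0.072 0 0 0 -1"}}

```text
clock: 27.4
tool_pos: [0.5593, 0.0425, 0.1375]
orientation: [179.9, 0.3, 168.5]
force: [0.9, -0.7, -1.9]
opening: 0.0503
```

```bash
python3 - <<'E'
from h import *
from plant import telemetry,snapshot
o=telemetry.get_obs(); print(o["tool_pos"],o["clock"],o["opening"],o["force"],o["orientation"])
print(plan(o,(.552,-.2366,.136),168.5),plan(o,(.552,-.2366,-.0142),168.5))
s=snapshot("scene");pickle.dump(s,open("s8.pkl","wb"))
cv2.imwrite("pics/e7.png",cv2.resize(s["img"][125:185,170:230,::-1],(600,600),interpolation=0))
E
```

```text
[0.5593007  0.04247158 0.13747573] 27.4 0.05027503264517639 [ 0.94333606 -0.7358506  -1.87428231] [179.90818293   0.26433737 168.49407801]
(array([-0.0485, -0.2749,  0.0013]), array([ 0.09,  0.26, -0.01])) (array([-0.0478, -0.2752,  0.1515]), array([ 0.09,  0.26, -0.01]))
```

View pics/e7.png

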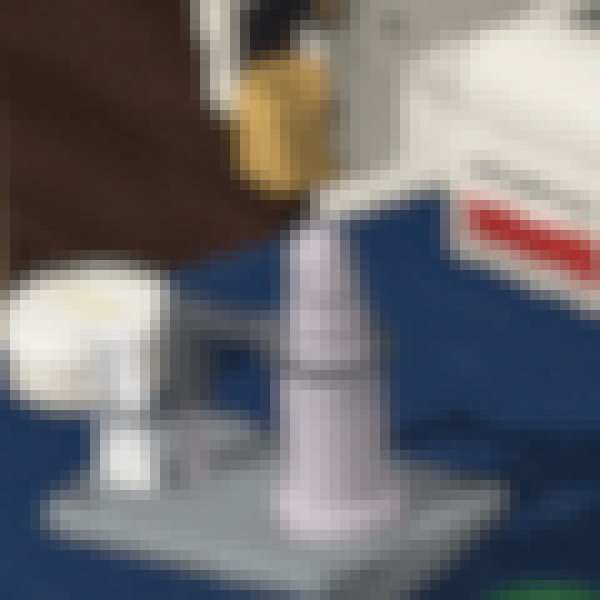

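Request:
{"name": "jog_arm", "arguments": {"targets": "-0.005 -0.03 0 0 0 0 -1; -0.013 -0.075 0 0 0 0 -1; -0.021 -0.12 0 0 0 0 -1; -0.029 -0.165 0 0.05 0.15 0 -1; -0.037 -0.21 0 0.09 0.26 0 -1; -0.044 -0.25 0 0.09 0.26 0 -1; -0.0485 -0.2749 0.0013 0.09 0.26 0 -1; -0.0485 -0.2749 0.0013 0.09 0.26 0 -1"}}

```text
clock: 28.45
tool_pos: [0.5525, -0.238, 0.1371]
orientation: [180.0, 0.1, 168.4]
force: [-0.3, 1.1, -2.7]
opening: 0.0501
```

```bash
python3 - <<'E'
from h import *
from plant import telemetry
o=telemetry.get_obs(); print(o["tool_pos"],o["clock"],o["opening"],o["force"],o["orientation"])
print(plan(o,(.552,-.2366,-.0135),168.5))
E
```

```text
[ 0.55247439 -0.23802433  0.13706868] 28.45 0.05008812642535269 [-0.26810151  1.12513983 -2.70501212] [1.79959078e+02 7.91731879e-02 1.68364800e+02]
(array([0.001 , 0.0012, 0.1506]), array([ 0.04,  0.08, -0.14]))
```

Request:
{"name": "jog_arm", "arguments": {"targets": "0.001 0.0012 0.03 0 0.08 0 -1; 0.001 0.0012 0.065 0 0.08 0 -1; 0.001 0.0012 0.1 0 0.08 0 -1; 0.001 0.0012 0.125 0 0.08 0 -1; 0.001 0.0012 0.138 0 0.08 0 -1; 0.001 0.0012 0.144 0 0.08 0 -1; 0.001 0.0012 0.147 0 0.08 0 -1; 0.001 0.0012 0.149 0 0.08 0 -1"}}

```text
clock: 29.45
tool_pos: [0.5526, -0.2366, -0.0112]
orientation: [180.0, 0.1, 168.4]
force: [0.1, -0.3, -2.8]
opening: 0.0501
```

```bash
python3 - <<'E'
from h import *
from plant import telemetry
o=telemetry.get_obs(); print(o["tool_pos"],o["clock"],o["opening"],o["force"],o["orientation"])
E
```

```text
[ 0.55258486 -0.23661272 -0.0112358 ] 29.45 0.05006006091283695 [ 0.07757732 -0.26502353 -2.75687609] [1.79954048e+02 7.55867162e-02 1.68371564e+02]
```

Ease down the last few millimetres and feel for the floor.

Request:
{"name": "jog_arm", "arguments": {"targets": "0 0 0.0005 0 0 0 -1; 0 0 0.001 0 0 0 -1; 0 0 0.0015 0 0 0 -1; 0 0 0.002 0 0 0 -1; 0 0 0.0025 0 0 0 -1; 0 0 0.003 0 0 0 -1; 0 0 0.0035 0 0 0 -1; 0 0 0.004 0 0 0 -1"}}

```text
clock: 30.45
tool_pos: [0.5526, -0.2366, -0.0147]
orientation: [180.0, 0.1, 168.4]
force: [-3.2, 2.2, 8.2]
opening: 0.0501
```

Request:
{"name": "jog_arm", "arguments": {"targets": "0 0 -0.0003 0 0 0 0.2; 0 0 -0.0003 0 0 0 0.3; 0 0 -0.0003 0 0 0 0.4; 0 0 -0.0003 0 0 0 0.45; 0 0 -0.0003 0 0 0 0.45; 0 0 -0.0003 0 0 0 0.45; 0 0 -0.006 0 0 0 0.45; 0 0 -0.015 0 0 0 0.45"}}

```text
clock: 31.45
tool_pos: [0.5525, -0.2367, 0.0006]
orientation: [180.0, 0.1, 168.4]
force: [0.2, 0.2, -0.1]
opening: 0.0636
```

Request:
{"name": "jog_arm", "arguments": {"targets": "0 0 -0.015 0 0 0 0.45; 0 0 -0.03 0 0 0 0.45; 0 0 -0.05 0 0 0 0.45; 0 0 -0.08 0 0 0 0.45; 0 0 -0.11 0 0 0 0.45; 0 0 -0.14 0 0 0 0.45; 0 0 -0.17 0 0 0 0.45; 0 0 -0.19 0 0 0 0.45"}}

```text
clock: 32.45
tool_pos: [0.5527, -0.2368, 0.1936]
orientation: [180.0, 0.2, 168.4]
force: [0.2, 0.1, -0.4]
opening: 0.0634
```

```bash
python3 - <<'E'
from h import *
from plant import telemetry,snapshot
o=telemetry.get_obs(); print(o["tool_pos"],o["clock"],o["opening"],o["force"])
s=snapshot("scene");pickle.dump(s,open("s9.pkl","wb"))
cv2.imwrite("pics/f1.png",cv2.resize(s["img"][135:235,170:320,::-1],(795,530),interpolation=2))
box=(250,282,182,210);u0,u1,v0,v1=box; im=s["img"][v0:v1,u0:u1].astype(np.float32)
r=im[...,2]/im[...,0]; g=np.clip((0.58-r)/.12,0,1); ok=np.ones_like(g); ok[18:,25:]=0
def f(p):
    m=cv2.GaussianBlur(hullmask(s,cyl(p[0],p[1],.005,.035,.025),box),(0,0),.6); return (((m-g)**2)*ok).sum()
print(min((f((x,y)),x,y) for x in np.arange(.535,.575,.0005) for y in np.arange(-.255,-.215,.0005)))
E
```

```text
[ 0.55267632 -0.23683965  0.19360874] 32.45 0.06343547143823342 [ 0.18241453  0.13917985 -0.43143181]
(np.float32(13.015067), np.float64(0.5504999999999983), np.float64(-0.236))
```

View pics/f1.png

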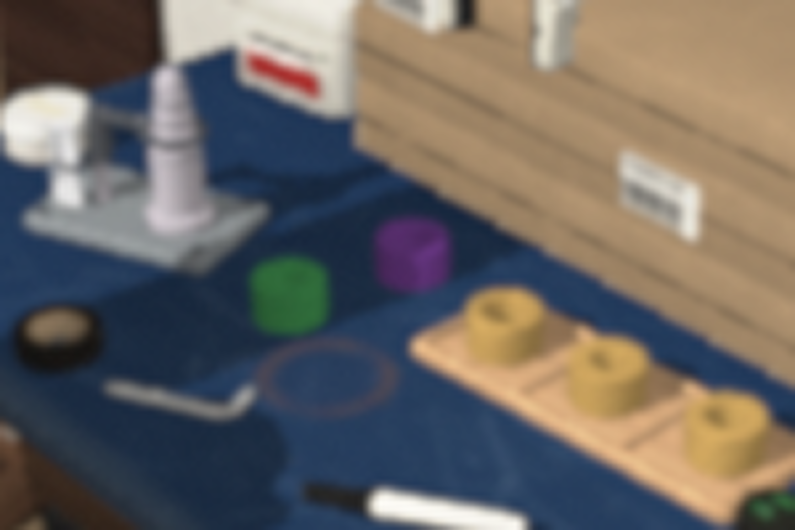

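```bash
python3 - <<'E'
from h import *
s=pickle.load(open("s9.pkl","rb"))
for zt in(.0978,.0846,.08):
  c=np.array([.5585,.043]); print(zt,[((proj(s,[[*(c+.0235*np.array([-.75,-.66])),z]])[0]-[170,135])*5.3).round(0) for z in(zt,zt-.005)])
from plant import job
job.close_job()
E
```

```text
0.0978 [array([170., 125.]), array([171., 131.])]
0.0846 [array([172., 142.]), array([172., 148.])]
0.08 [array([172., 148.]), array([173., 154.])]
the job is handed in; nothing more can be done
```

The ring from the bay nearest the gauge has been gauged and laid flat back in its bay, and the job is handed in at about 32.5 s. No verdict came back.

- **The stop:** The ring passed the 24 mm and 28 mm steps and stopped on the 32 mm step. Its bottom face was about 85 mm above the bench. The reading rose to about 12 N while the ring barely moved further, so I put roughly 10 N on the mandrel, well under the 30 N limit. It brushed the 28 mm step lightly on the way down, peaking at about 3 N above the follower's drag.
- **The reading:** That height corresponds to the follower pushed down about 0.039 m, inside the 0.0367 to 0.0417 band. The last picture shows the follower still down after the ring was lifted. Its collar band sits at about row 140 in the crop, against a predicted 142 to 148. That matches the 32 mm step and not the 28 mm one, but the picture is too coarse to confirm it to a millimetre.
- **The ring:** In the last picture it sits flat at about (0.5505, -0.236), some 4 mm from the bay centre I measured. The gripper is open and about 0.19 m up, with nothing touching it.
- **Other things:** The other two rings are in their bays. The tape, hex key, marker, tin and look-alikes look undisturbed.

**Disagreement:** The fingertips sit about 30 mm higher than the reported TCP. The first close at the nominal height therefore shut above the ring without touching anything, and I corrected for this in every later move.

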